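# Load the bench stand and rock its tight locating block free

## Task

Load the bench stand in the order of its numbers: stand the tall copper tube blank in pocket 1, then the silver one in pocket 2, and leave the short brass one where it is. The third seat is wanted for another job, but its locating block is stuck tight between corks: a straight pull would only bring the stand up with it, so grip the wooden block and rock it from side to side, toward its corked ends, until it works free, with the stand staying down on the bench. Finish while still holding the block upright, just clear (about a finger's breadth) above its seat.

Things in the scene. Friction and masses are not known exactly. Their poses are not given: they have to be found in the camera images.
- stand: The bench stand, loose and heavy (1.8 kg): an aluminium body 156 x 92 mm on a dark steel foot 170 x 116 x 6 mm, its top 36 mm above its underside. Origin: centre of its underside. x runs along the row from pocket 1 to seat 3, y across it, z up; at yaw 0 pocket 1 is nearest the robot and seat 3 farthest. Places 1, 2 and 3 carry one, two and three black dots on the top, at the -y edge.
- pocket_1 (a point): Centre of the mouth of pocket 1 (one dot), level with the stand's top: a round bore 16 mm wide with a small chamfer, 10 mm deep; 52 mm from the stand's centre toward its -x.
- pocket_2 (a point): Centre of the mouth of pocket 2 (two dots), level with the stand's top: a round bore 18 mm wide with a small chamfer, 10 mm deep; 8 mm from the stand's centre toward its -x, 44 mm from pocket 1.
- seat_3 (a point): Centre of the mouth of seat 3 (three dots), level with the stand's top: a slot 23 mm along the stand's x and 54 mm along its y, 20 mm deep, 48 mm from the stand's centre toward its +x, 56 mm from pocket 2. The locating block's tongue is stuck in it between two cork rolls.
- cork_left (a point): Where the cork roll at the seat's +y end touches the tongue: 23 mm from the seat's centre, 6 mm below its top (a brass spring screw behind it). Each sprung cork drags its end of the tongue with about 13 N against sliding: both ends drawn up together take about 26 N, and the stand (18 N) already tips up at about 11 N; one end going up while the other goes down, the drags cancel.
- cork_right (a point): The same at the seat's -y end. The corks give 2.5 mm, so the seated block can be tilted about 9 degrees either way about the stand's x axis. An end of the tongue has left its cork once it is raised about 12 mm.
- block_grip (a point): Centre of the locating block's dark hardwood grip: 24 mm along its x, 46 mm along its y, 50 mm high, two brass studs on top; with the block seated it stands from 1 to 51 mm above the stand's top. Axes as the stand's while seated. To be gripped across its 46 mm (along y). The block weighs about 0.16 kg. Below the grip is a steel tongue 20 mm along x, 46 mm along y, 21 mm high.
- block_foot (a point): Middle of the underside of the block's tongue, 46 mm below block_grip, on the seat's floor (20 mm below the stand's top) while seated. The underside is stepped up toward both y ends (4 mm higher at the ends), so that the block can be tilted about this point toward either y end, up to about 9 degrees, while seated.
- copper_mid (a point): Centre (half-way up) of the copper tube blank, standing on end: 12.4 mm diameter, 41 mm tall. The blanks stand to the left of the stand or behind it, in any arrangement.
- silver_mid (a point): Centre (half-way up) of the silver-grey tube blank, standing on end: 14.4 mm diameter, 32 mm tall.
- brass_mid (a point): Centre (half-way up) of the brass-yellow tube blank, standing on end: 14.4 mm diameter, 22 mm tall. To be left alone.
Things that resemble listed ones, but are neither listed nor needed, are in the scene too. What is shaped like the part that bears block_grip but blue is not meant.

How it is judged:
On the way, in this order (a step that is already met when the one before it is completed fails the run):
1. the copper blank stands in pocket 1, let go (horizontal distance between copper_mid and pocket_1 below 0.005 m and z of copper_mid in the frame of stand below 0.0495 m and angle between copper_mid's own z axis and vertical below 0.15 rad and contact force between the fingers and copper below 0.05 N), for 0.2 s.
2. the silver blank stands in pocket 2, let go, the copper one still in pocket 1 (horizontal distance between copper_mid and pocket_1 below 0.005 m and z of copper_mid in the frame of stand below 0.0495 m and angle between each of copper_mid, silver_mid's own z axis and vertical below 0.15 rad and horizontal distance between silver_mid and pocket_2 below 0.005 m and z of silver_mid in the frame of stand below 0.045 m and contact force between the fingers and silver below 0.05 N), for 0.2 s.
3. the gripped block is tilted by 3 degrees or more while its foot is still in the seat and the stand lies flat (angle between the z axis of block_grip and the z axis of stand, either way round above 0.052 rad and z of block_foot in the frame of stand below 0.03 m and contact force between the fingers and block above 1 N and angle between stand's own z axis and vertical below 0.02 rad), for 0.05 s.
At the end, for the whole second after the job is handed in: Copper in pocket 1, silver in pocket 2: within 5 mm of centre, on the floor within 3 mm, upright within 0.15 rad. Stand down on the bench. Block held still over seat 3, touching no stand: foot 2 to 35 mm above the stand's top, within 20 mm of the seat's centre, upright within 0.2 rad (horizontal distance between copper_mid and pocket_1 below 0.005 m and z of copper_mid in the frame of stand below 0.0495 m and angle between each of copper_mid, silver_mid's own z axis and vertical below 0.15 rad and horizontal distance between silver_mid and pocket_2 below 0.005 m and z of silver_mid in the frame of stand below 0.045 m and height (world z) of stand below 0.004 m and angle between stand's own z axis and vertical below 0.04 rad and z of block_foot in the frame of stand between 0.038 and 0.071 m and horizontal distance between block_foot and seat_3 below 0.02 m and angle between block_grip's own z axis and vertical below 0.2 rad and contact force between the fingers and block above 1 N and contact force between block and stand below 0.05 N and linear speed of block below 0.02 m/s); the arm keeps its last pose, push and grip.
It fails at once if the stand is lifted more than 6 mm or tipped more than 0.08 rad (height (world z) of stand above 0.006 m or angle between stand's own z axis and vertical above 0.08 rad).
It fails at once if the brass blank is moved more than 30 mm (distance of brass_mid from where it was at the start of the episode above 0.03 m).
It also fails if it takes over 67 s, if anything falls off the work surface, if the arm or the gripper's body presses on something with over 40 N, if the wrist force passes 120 N, or if a joint passes its speed limit or range.

## Robot

A 7-joint arm with a two-finger parallel gripper is mounted at the origin on a cart in front of the work surface, level with it; the furniture and walls round the work are solid. World frame = base frame: x ahead of the robot, y to its left, z up, the work surface at z = 0. Lengths are in m, angles in rad, forces in N, time in s.
With the tool pointing down it reaches from about 0.4 to 0.85 m from the base axis. Payload 4.5 kg.
Tool frame: the origin (TCP) lies on the centre line of the jaws, within the pads' length; the fingertips stand 14 mm ahead of it and the grasp point (between the pads) lies 5 mm behind it; y points along the fingers, z is the direction in which the jaws open and shut, and the axes are right-handed (so a half turn about y gives the same grasp; the last joint's range is limited). The gripper opens to 88 mm and grips with 3 to 60 N. Pads are 18 mm wide; open, the fingers measure 123 mm over their backs; the gripper's body (75 mm by 187 mm) begins 45 mm behind the grasp point.
Start: joints at [-1.225, 0.689, -0.195, 1.565, 0.157, 0.902, -0.215], TCP at [0.192, 0.595, 0.253] pointing down, gripper open.
Joint ranges: [-3.01, 3.01], [-0.46, 2.08], [-1.47, 1.51], [0.13, 2.56], [-1, 4.14], [0.04, 2.09], [-2.66, 2.66]. Speed limits (rad/s): [2.57, 2.57, 3.14, 3.14, 3.14, 3.14, 3.14].

## Interface

Orientations are given as a unit quaternion [x, y, z, w].
In Python, from plant import get_state, imaging, job gives the robot as it stands.
- The arm moves only by the tool send_rows, never from a script. Its argument "motion" is a list that holds one entry, the list of rows, each a list of 7 numbers: the turn, a rotation vector about the tool's x, y, z scaled (see below), then the shift along the tool's x, y, z scaled (see below), then the gripper's target within -1 to 1 (shut at 1, half-way at 0, fully open at -1). In form: [[[rx, ry, rz, tx, ty, tz, gripper], ...]]. A call has exactly 5 rows; each row shifts and turns the commanded pose from where the row before left it, along the tool's axes as they then stand; what a row does not reach is not made up. The controller multiplies each number of a shift by 0.02 m and each number of a turn by 0.08 rad. A row lasts 1/12 s, in which the tool goes at most 41.7 mm and 7.16 degrees, less where a joint would pass 70% of its speed; a pose out of reach is approached as far as the arm can. A call with a number of a shift or a turn outside -1 to 1 is refused whole. A call with a gripper value outside its range is refused whole. The fingers move at their own pace and stop on an object; "force" is the grip in N (left out, the last holds). Time passes only in rows, so rows that do not move let the fingers close, or fill a call up. It gives the time, the measured TCP pose, the force and the opening at its end, in the units of the state.
- get_state(): the state, without advancing time (a new reading comes with each control period).
- imaging.snapshot(name): name is "scene" or "top" or "wrist"; returns a dict with "img" (420x560x3 uint8, red, green, blue), "camera_matrix" (3x3 intrinsics, pixels), "R" (3x3) and "t" (3): a world point X has camera coordinates R X + t; the wrist camera has in their place "hand_eye" (4x4, takes a point from camera to tool coordinates, whose origin is the TCP and whose axes are the tool frame's). Camera axes: x right, y down, z forward; pixel columns grow to the right and rows downward; lengths in m; the calibration is good to about 2 mm. A picture is of the moment at which its call begins: read the wrist's pose just before it. There is no depth.
- job.finish_job(): hands the job in, once; it reports no verdict.
The state is a dict: "clock": time; "q": joint angles; "qd": joint speeds; "joint_torque": joint torques, N m; "tool_pos": TCP position; "eef_rot": TCP orientation; "contact_force": force on the tool from outside, world axes, zero at the start; "moment": the same for the moment, N m; "opening": opening from 0.0 (shut) to 1.0 (fully open).
Only numpy, scipy, OpenCV 4.12 (cv2) and the standard library are available. Lean on these libraries where they do the work, as an engineer would, in place of code of your own. Each camera call takes 0.05 s, during which the arm holds its last target.

## Working session

There is one attempt and no reset: what is moved stays moved. The work goes in short steps, Python scripts to look and compute and a tool call to move; the robot and the scene stay as the last step left them, time stands still between calls to the robot, and variables do not carry over. Pictures are saved under pics/ and viewed, and the job is handed in when it is done.

Besides the shell and the picture viewer there is one more tool, called by a JSON object that holds its "api" and its "payload", one argument or row to a line. send_rows: Moves the arm, as the interface text tells. Its arguments: {"type":"object","properties":{"motion":{"type":"array"},"force":{"type":"number"}},"required":["motion"]}

```bash
mkdir -p pics; ls
cat > h.py <<'E'
import numpy as np, cv2, json
from plant import get_state, imaging, job
from scipy.spatial.transform import Rotation as Ro
def snap(n,fn=None):
    s=get_state(); d=imaging.snapshot(n)
    if fn: cv2.imwrite('pics/'+fn,d['img'][:,:,::-1])
    K=np.array(d['camera_matrix'])
    if n=='wrist':
        H=np.array(d['hand_eye']); T=np.eye(4); T[:3,:3]=Ro.from_quat(s['eef_rot']).as_matrix(); T[:3,3]=s['tool_pos']
        C=T@H; R=C[:3,:3].T; t=-R@C[:3,3]
    else: R=np.array(d['R']); t=np.array(d['t'])
    return d['img'],K,R,t
def ray(px,K,R,t):
    v=R.T@np.linalg.inv(K)@np.array([px[0],px[1],1.0]); return -R.T@t, v
def onz(px,z,K,R,t):
    o,v=ray(px,K,R,t); return o+v*(z-o[2])/v[2]
def proj(X,K,R,t):
    c=K@(R@np.array(X)+t); return c[:2]/c[2]
E
python3 - <<'E'
from h import *
s=get_state(); print(s)
for n in ('scene','top','wrist'):
    i,K,R,t=snap(n,n+'0.png'); print(n,K.tolist(),(-R.T@t).round(3),R.round(3).tolist())
print(Ro.from_quat(s['eef_rot']).as_matrix().round(3))
print(np.array(imaging.snapshot('wrist')['hand_eye']).round(4))
E
```

```text
pics
{'clock': 0.0, 'q': array([-1.22518981,  0.68997249, -0.19451566,  1.56632201,  0.15732351,
        0.90250044, -0.21510168]), 'qd': array([-0.00222789, -0.00155129, -0.00053646, -0.0005119 , -0.00139486,
       -0.0021936 ,  0.00153524]), 'joint_torque': array([ 5.41727422e-04, -5.27577102e+01, -1.26733202e+00, -1.53438485e+01,
       -5.28115255e-02,  6.52879666e-03,  1.68990846e-04]), 'tool_pos': array([0.19160372, 0.59428014, 0.2519231 ]), 'eef_rot': array([ 0.69917329, -0.10980752,  0.10971383, -0.69789819]), 'contact_force': array([0.05094579, 0.49203968, 0.6000656 ]), 'moment': array([ 0.0050139 , -0.01152349,  0.02242788]), 'opening': 0.9990607360723295}
scene [[428.41318451926327, 0.0, 278.6719889493503], [0.0, 428.41318451926327, 211.24577942287561], [0.0, 0.0, 1.0]] [0.281 0.923 0.599] [[-0.883, -0.47, 0.003], [-0.299, 0.557, -0.775], [0.363, -0.685, -0.632]]
top [[429.97497465160154, 0.0, 284.7815520507034], [0.0, 429.97497465160154, 205.57882894807156], [0.0, 0.0, 1.0]] [0.437 0.321 0.926] [[0.002, -1.0, -0.021], [-0.984, 0.001, -0.178], [0.178, 0.021, -0.984]]
wrist [[321.76242349289885, 0.0, 283.7730804128741], [0.0, 321.76242349289885, 206.11677411520446], [0.0, 0.0, 1.0]] [0.119 0.617 0.384] [[0.308, 0.951, -0.002], [0.91, -0.294, 0.294], [0.279, -0.093, -0.956]]
[[ 0.952 -0.     0.307]
 [-0.307 -0.002  0.952]
 [ 0.    -1.    -0.002]]
[[ 1.200e-03  9.559e-01  2.936e-01 -7.570e-02]
 [ 7.000e-04 -2.937e-01  9.559e-01 -1.319e-01]
 [ 1.000e+00 -1.000e-03 -1.000e-03 -6.000e-04]
 [ 0.000e+00  0.000e+00  0.000e+00  1.000e+00]]
```

View pics/scene0.png

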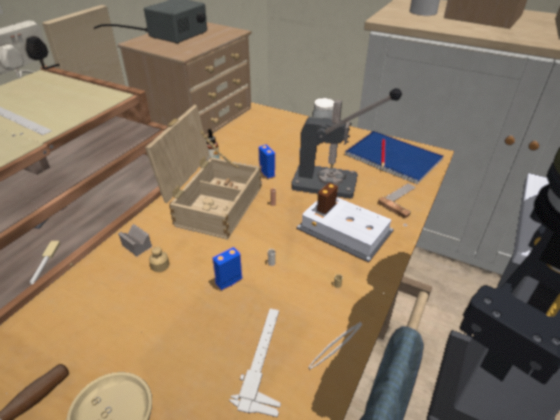

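View pics/top0.png

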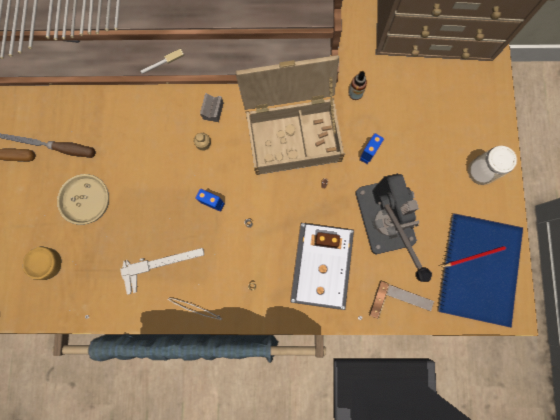

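View pics/wrist0.png

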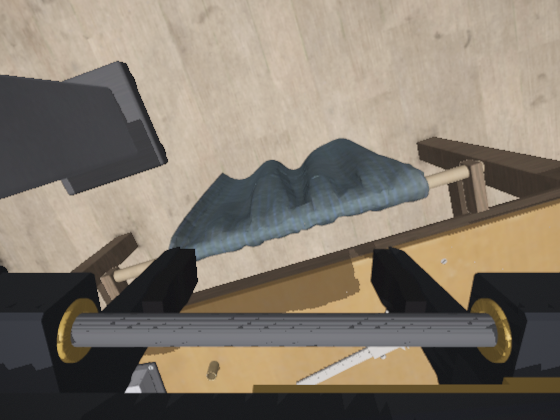

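Run:
```python
from h import *
a=cv2.imread('pics/top0.png'); b=cv2.imread('pics/scene0.png')
c1=cv2.resize(a[165:315,225:365],None,fx=4,fy=4,interpolation=cv2.INTER_CUBIC)
cv2.imwrite('pics/c1.png',c1)
c2=cv2.resize(b[170:300,250:410],None,fx=4.5,fy=4.5,interpolation=cv2.INTER_CUBIC)
cv2.imwrite('pics/c2.png',c2)
```

```text
(no output)
```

View pics/c1.png

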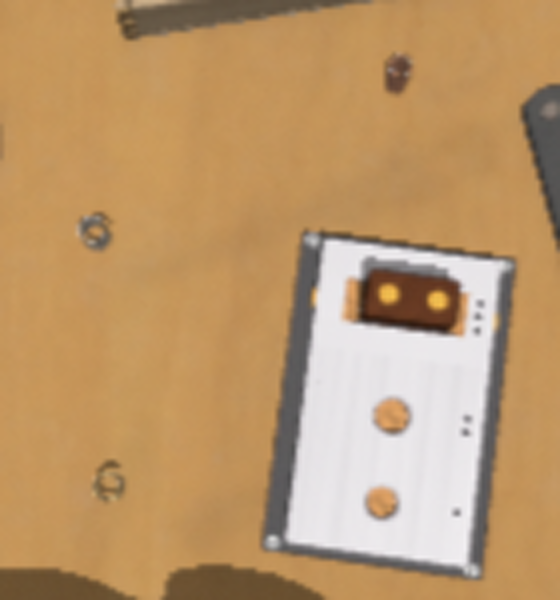

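View pics/c2.png

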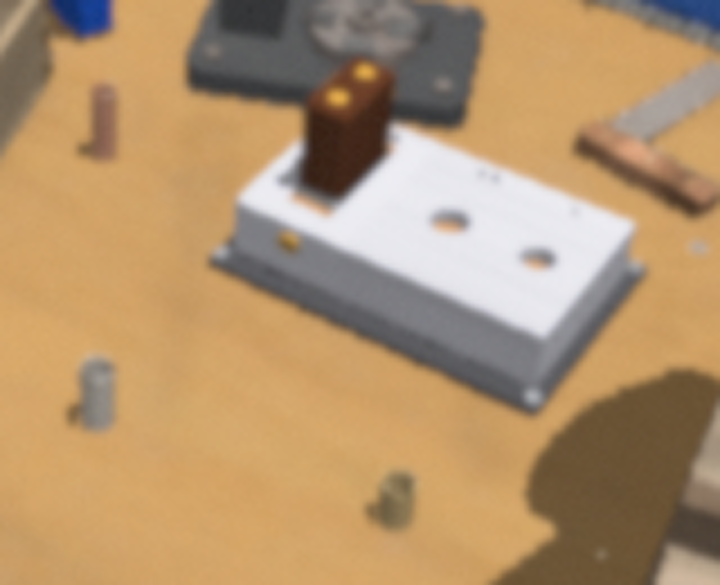

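Run:
```python
from h import *
T=snap('top'); S=snap('scene')
hsv=cv2.cvtColor(T[0],cv2.COLOR_RGB2HSV)
# stand top: white mask in top view
m=((hsv[...,1]<40)&(hsv[...,2]>190)).astype(np.uint8); m[:,:285]=0;m[:215]=0;m[315:]=0;m[:,360:]=0
cs,_=cv2.findContours(m,cv2.RETR_CCOMP,cv2.CHAIN_APPROX_NONE)
cs=sorted(cs,key=cv2.contourArea)
c=cs[-1]; box=cv2.boxPoints(cv2.minAreaRect(c)); P=np.array([onz(p,0.036,*T[1:])for p in box]); print(P.round(4),np.linalg.norm(np.diff(P,axis=0),axis=1))
print('centre',P.mean(0))
for c in cs[:-1]:
    if cv2.contourArea(c)>4:
        M=cv2.moments(c); p=(M['m10']/M['m00'],M['m01']/M['m00']); print(p,cv2.contourArea(c),onz(p,0.036,*T[1:]).round(4))
for n,p in dict(p1=(320.3,290.3),p2=(322.8,268.6)).items(): print(n,onz(p,.036,*T[1:]).round(4))
def tri(p,q):
    o1,v1=ray(p,*T[1:]);o2,v2=ray(q,*S[1:])
    A=np.stack([v1,-v2],1); k=np.linalg.lstsq(A,o2-o1,rcond=None)[0]
    a=o1+k[0]*v1;b=o2+k[1]*v2; return ((a+b)/2).round(4),np.linalg.norm(a-b).round(4)
f=lambda x,y:(225+x/4-.4,165+y/4-.4); g=lambda x,y:(250+x/4.5-.4,170+y/4.5-.4)
# centres of tops
print('cop top',tri(f(400,62),g(104,90))); print('sil',tri(f(95,224),g(98,363))); print('bra',tri(f(109,476),g(398,480)))
for n,b in dict(c=g(104,155),s=g(97,424),b=g(397,522)).items(): print(n,'base',onz(b,0.0,*S[1:]).round(4))
for n,q in dict(A=(388,294),B=(437,300)).items(): print(n,onz(f(*q),.089,*T[1:]).round(4))
print('studs',tri(f(388,294),g(338,97)),tri(f(437,300),g(366,71)))
```

```text
[[0.401  0.3172 0.036 ]
 [0.5577 0.2968 0.036 ]
 [0.5459 0.2034 0.036 ]
 [0.3902 0.2266 0.036 ]] [0.15807426 0.0940993  0.15741083]
centre [0.47368484 0.2609839  0.036     ]
(338.6969696969697, 292.6969696969697) 5.5 [0.4184 0.2306 0.036 ]
(343.6969696969697, 247.30303030303028) 5.5 [0.5102 0.2185 0.036 ]
(341.0, 272.8095238095238) 7.0 [0.4582 0.2252 0.036 ]
(341.5, 269.5) 7.0 [0.4649 0.224  0.036 ]
(344.0, 243.8095238095238) 7.0 [0.5174 0.2177 0.036 ]
(344.5, 240.5) 7.0 [0.5242 0.2166 0.036 ]
(319.99527186761225, 290.4420803782506) 70.5 [0.4228 0.2684 0.036 ]
(322.578313253012, 268.69678714859435) 83.0 [0.4664 0.2626 0.036 ]
(326.0248756218905, 239.09888059701493) 536.0 [0.5271 0.2546 0.036 ]
p1 [0.423  0.2678 0.036 ]
p2 [0.4666 0.2621 0.036 ]
cop top (array([0.6508, 0.2557, 0.039 ]), np.float64(0.0023))
sil (array([0.5656, 0.4167, 0.0307]), np.float64(0.0021))
bra (array([0.434 , 0.4081, 0.0189]), np.float64(0.0043))
c base [0.6488 0.2574 0.    ]
s base [0.5623 0.4219 0.    ]
b base [0.4287 0.4123 0.    ]
A [0.5237 0.2672 0.089 ]
B [0.5207 0.2434 0.089 ]
studs (array([0.5239, 0.267 , 0.0863]), np.float64(0.0001)) (array([0.5207, 0.2431, 0.0866]), np.float64(0.0007))
```

Run:
```python
from h import *
T=snap('top'); S=snap('scene')
def tri(p,q):
    o1,v1=ray(p,*T[1:]);o2,v2=ray(q,*S[1:])
    A=np.stack([v1,-v2],1); k=np.linalg.lstsq(A,o2-o1,rcond=None)[0]
    a=o1+k[0]*v1;b=o2+k[1]*v2; return ((a+b)/2).round(3),np.linalg.norm(a-b).round(4)
print('ball',tri((424.5,275),(396,94)))
print('box front right top',tri((343,156),(262,183)))
print('box front left top',tri((253,167),(235,230)), tri((253,167),(174,207)))
for p in [(371,253),(357,190),(378,178),(413,243)]: print('press base',onz(p,.015,*T[1:]).round(3))
print('press col top', tri((378,183),(305,120)))
a=cv2.imread('pics/top0.png'); b=cv2.imread('pics/scene0.png')
x=cv2.resize(a[120:290,300:450],None,fx=3,fy=3,interpolation=cv2.INTER_CUBIC)
y=cv2.resize(b[80:250,240:410],None,fx=3,fy=3,interpolation=cv2.INTER_CUBIC)
cv2.imwrite('pics/c3.png',np.hstack([x,y])[:600,:])
print(x.shape,y.shape)
```

```text
ball (array([0.45 , 0.12 , 0.251]), np.float64(0.0003))
box front right top (array([0.708, 0.211, 0.011]), np.float64(0.0098))
box front left top (array([0.669, 0.404, 0.033]), np.float64(0.0274)) (array([0.713, 0.431, 0.079]), np.float64(0.0975))
press base [0.5   0.159 0.015]
press base [0.636 0.185 0.015]
press base [0.662 0.139 0.015]
press base [0.521 0.07  0.015]
press col top (array([0.614, 0.172, 0.178]), np.float64(0.0041))
(510, 450, 3) (510, 510, 3)
```

```bash
python3 -c "
import cv2;a=cv2.imread('pics/c3.png');cv2.imwrite('pics/c3b.png',cv2.resize(a,(800,int(a.shape[0]*800/a.shape[1]))))"
```

```text
(no output)
```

View pics/c3b.png

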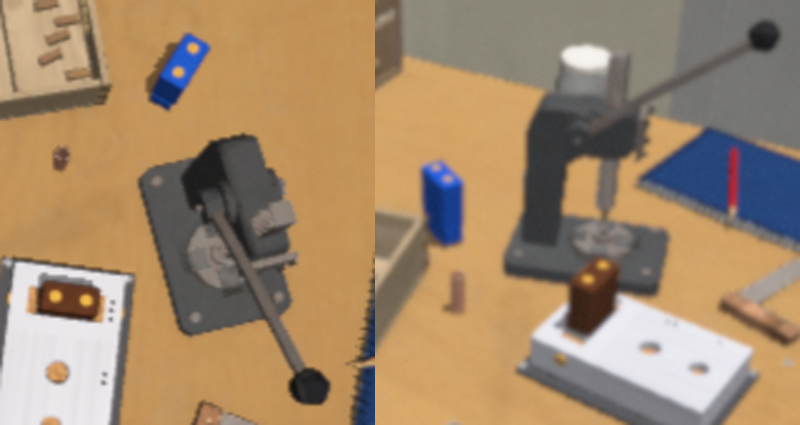

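```bash
cat >> h.py <<'E'
def plan(target,yawz=None,n=None,verbose=True):
    """rows from the current pose to target; yawz = heading (deg) of tool z wanted. tool kept pointing down"""
    s=get_state(); p=np.array(s['tool_pos']); R=Ro.from_quat(s['eef_rot']); M=R.as_matrix()
    if yawz is None: Mt=M
    else:
        a=np.deg2rad(yawz); z=np.array([np.cos(a),np.sin(a),0]); y=np.array([0,0,-1.]); Mt=np.stack([np.cross(y,z),y,z],1)
    rv=Ro.from_matrix(M.T@Mt).as_rotvec()
    d=np.array(target)-p
    k=n or 1
    while True:
        rows=[];C=M.copy();r=rv/k
        for i in range(k):
            rows.append(np.r_[r/.08, (C.T@(d/k))/.02]) # shift in axes before the turn
            C=C@Ro.from_rotvec(r).as_matrix()
        rows=np.array(rows)
        if n or np.abs(rows).max()<=1: break
        k+=1
    print('pos',p.round(4),'d',d.round(4),'rotvec deg',np.rad2deg(rv).round(2),'rows',k)
    for x in rows: print(json.dumps([float(v) for v in x.round(2)]))
def where():
    s=get_state(); M=Ro.from_quat(s['eef_rot']).as_matrix()
    print('t',round(s['clock'],2),'p',np.array(s['tool_pos']).round(4),'z-heading',np.rad2deg(np.arctan2(M[1,2],M[0,2])).round(2),'tilt y',M[:,1].round(3),'F',np.array(s['contact_force']).round(2),'M',np.array(s['moment']).round(2),'open',round(s['opening'],3),'q',np.array(s['q']).round(2))
E
python3 - <<'E'
from h import *
plan([0.651,0.256,0.2],8,n=30)
S=snap('scene'); print('col foot',onz((300,178),.015,*S[1:]).round(3))
E
```

```text
pos [0.1917 0.5948 0.2526] d [ 0.4593 -0.3388 -0.0526] rotvec deg [1.000e-02 6.414e+01 1.000e-02] rows 30
[0.0, 0.47, 0.0, 0.9, 0.09, -0.3]
[0.0, 0.47, 0.0, 0.91, 0.09, -0.27]
[0.0, 0.47, 0.0, 0.92, 0.09, -0.23]
[0.0, 0.47, 0.0, 0.93, 0.09, -0.2]
[0.0, 0.47, 0.0, 0.94, 0.09, -0.17]
[0.0, 0.47, 0.0, 0.94, 0.09, -0.13]
[0.0, 0.47, 0.0, 0.95, 0.09, -0.09]
[0.0, 0.47, 0.0, 0.95, 0.09, -0.06]
[0.0, 0.47, 0.0, 0.95, 0.09, -0.02]
[0.0, 0.47, 0.0, 0.95, 0.09, 0.01]
[0.0, 0.47, 0.0, 0.95, 0.09, 0.05]
[0.0, 0.47, 0.0, 0.95, 0.09, 0.08]
[0.0, 0.47, 0.0, 0.94, 0.09, 0.12]
[0.0, 0.47, 0.0, 0.94, 0.09, 0.15]
[0.0, 0.47, 0.0, 0.93, 0.09, 0.19]
[0.0, 0.47, 0.0, 0.92, 0.09, 0.22]
[0.0, 0.47, 0.0, 0.92, 0.09, 0.26]
[0.0, 0.47, 0.0, 0.91, 0.09, 0.29]
[0.0, 0.47, 0.0, 0.89, 0.09, 0.32]
[0.0, 0.47, 0.0, 0.88, 0.09, 0.36]
[0.0, 0.47, 0.0, 0.87, 0.09, 0.39]
[0.0, 0.47, 0.0, 0.85, 0.09, 0.42]
[0.0, 0.47, 0.0, 0.84, 0.09, 0.45]
[0.0, 0.47, 0.0, 0.82, 0.09, 0.48]
[0.0, 0.47, 0.0, 0.8, 0.09, 0.51]
[0.0, 0.47, 0.0, 0.78, 0.09, 0.54]
[0.0, 0.47, 0.0, 0.76, 0.09, 0.57]
[0.0, 0.47, 0.0, 0.74, 0.09, 0.6]
[0.0, 0.47, 0.0, 0.71, 0.09, 0.63]
[0.0, 0.47, 0.0, 0.69, 0.09, 0.65]
col foot [0.63  0.155 0.015]
```

Candidates: the copper blank is at top (324,183), silver at (249,223) and brass at (252,285). The brown block with studs is at (326,240). The blue lookalikes at (210,200) and (372,148) are not meant. The c1 and c2 crops confirm colours and heights. Moving toward the copper.

{"api": "send_rows", "payload": {
  "motion": [
    [[0,0.47,0,0.9,0.09,-0.3,0.1],[0,0.47,0,0.91,0.09,-0.27,0.1],[0,0.47,0,0.92,0.09,-0.23,0.1],[0,0.47,0,0.93,0.09,-0.2,0.1],[0,0.47,0,0.94,0.09,-0.17,0.1]]
  ],
  "force": 15
}}

```text
clock: 0.87
tool_pos: [0.2713, 0.5358, 0.2435]
eef_rot: [0.685, -0.177, 0.178, -0.684]
contact_force: [0.4, 0.7, -0.9]
opening: 0.645
```

{"api": "send_rows", "payload": {
  "motion": [
    [[0,0.47,0,0.94,0.09,-0.13,0.1],[0,0.47,0,0.95,0.09,-0.09,0.1],[0,0.47,0,0.95,0.09,-0.06,0.1],[0,0.47,0,0.95,0.09,-0.02,0.1],[0,0.47,0,0.95,0.09,0.01,0.1]]
  ]
}}

```text
clock: 1.28
tool_pos: [0.3475, 0.4789, 0.2346]
eef_rot: [0.665, -0.24, 0.241, -0.665]
contact_force: [0.2, -0.3, -0.6]
opening: 0.45
```

{"api": "send_rows", "payload": {
  "motion": [
    [[0,0.47,0,0.95,0.09,0.05,0.1],[0,0.47,0,0.95,0.09,0.08,0.1],[0,0.47,0,0.94,0.09,0.12,0.1],[0,0.47,0,0.94,0.09,0.15,0.1],[0,0.47,0,0.93,0.09,0.19,0.1]]
  ]
}}

```text
clock: 1.7
tool_pos: [0.4235, 0.422, 0.2256]
eef_rot: [0.64, -0.301, 0.302, -0.639]
contact_force: [-0.4, -0.9, -0.0]
opening: 0.451
```

{"api": "send_rows", "payload": {
  "motion": [
    [[0,0.47,0,0.92,0.09,0.22,0.1],[0,0.47,0,0.92,0.09,0.26,0.1],[0,0.47,0,0.91,0.09,0.29,0.1],[0,0.47,0,0.89,0.09,0.32,0.1],[0,0.47,0,0.88,0.09,0.36,0.1]]
  ]
}}

```text
clock: 2.12
tool_pos: [0.4992, 0.3649, 0.2166]
eef_rot: [0.609, -0.36, 0.361, -0.608]
contact_force: [0.1, 1.3, 0.3]
opening: 0.45
```

Run:
```python
from h import *
where(); snap('wrist','w1.png'); snap('scene','s1.png')
plan([0.651,0.256,0.17],8,n=10)
```

```text
t 2.12 p [0.4992 0.3649 0.2166] z-heading 28.67 tilt y [ 0.001 -0.002 -1.   ] F [0.11 1.3  0.28] M [-0.03  0.   -0.06] open 0.45 q [-0.7   0.72 -0.02  1.63  0.02  0.79 -0.22]
pos [0.5017 0.3622 0.2164] d [ 0.1493 -0.1062 -0.0464] rotvec deg [-0.07 20.44  0.28] rows 10
[-0.0, 0.45, 0.01, 0.82, 0.24, 0.4]
[-0.0, 0.45, 0.01, 0.81, 0.24, 0.43]
[-0.0, 0.45, 0.01, 0.79, 0.24, 0.46]
[-0.0, 0.45, 0.01, 0.77, 0.24, 0.49]
[-0.0, 0.45, 0.01, 0.76, 0.23, 0.52]
[-0.0, 0.45, 0.01, 0.74, 0.23, 0.54]
[-0.0, 0.45, 0.01, 0.72, 0.23, 0.57]
[-0.0, 0.45, 0.01, 0.7, 0.23, 0.59]
[-0.0, 0.45, 0.01, 0.68, 0.23, 0.62]
[-0.0, 0.45, 0.01, 0.65, 0.23, 0.64]
```

View pics/w1.png

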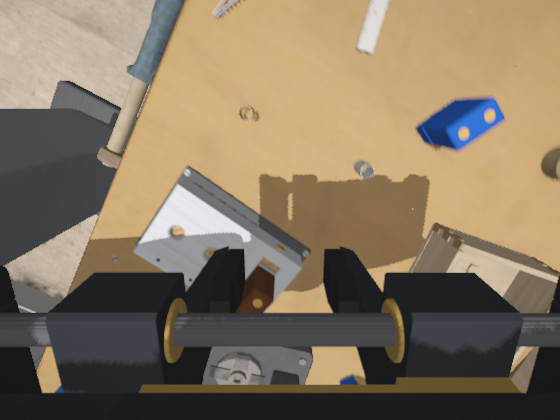

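View pics/s1.png

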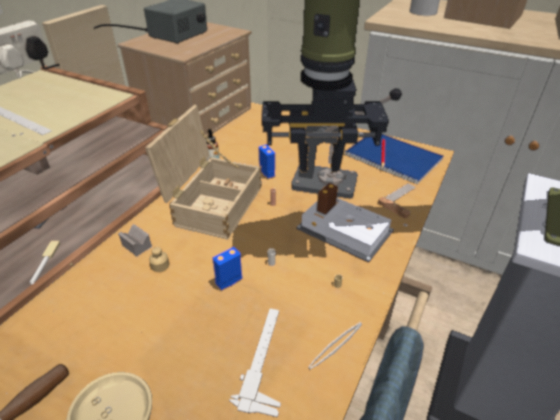

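{"api": "send_rows", "payload": {
  "motion": [
    [[0,0.45,0,0.82,0.24,0.4,0.1],[0,0.45,0,0.81,0.24,0.43,0.1],[0,0.45,0,0.79,0.24,0.46,0.1],[0,0.45,0,0.77,0.24,0.49,0.1],[0,0.45,0,0.76,0.24,0.52,0.1]]
  ]
}}

```text
clock: 2.63
tool_pos: [0.5741, 0.3144, 0.192]
eef_rot: [0.574, -0.413, 0.413, -0.574]
contact_force: [-0.5, -0.4, 0.3]
opening: 0.45
```

{"api": "send_rows", "payload": {
  "motion": [
    [[0,0.45,0,0.74,0.23,0.54,0.1],[0,0.45,0,0.72,0.23,0.57,0.1],[0,0.45,0,0.7,0.23,0.59,0.1],[0,0.45,0,0.68,0.23,0.62,0.1],[0,0.45,0,0.65,0.23,0.64,0.1]]
  ]
}}

```text
clock: 3.05
tool_pos: [0.6489, 0.2619, 0.1689]
eef_rot: [0.535, -0.463, 0.463, -0.534]
contact_force: [0.3, 0.1, 0.8]
opening: 0.451
```

Run:
```python
from h import *
where(); snap('wrist','w2.png'); snap('scene','s2.png'); where()
```

```text
t 3.05 p [0.6489 0.2619 0.1689] z-heading 8.2 tilt y [-0. -0. -1.] F [0.26 0.14 0.77] M [-0.05  0.07 -0.02] open 0.451 q [-0.48  0.89  0.06  1.39 -0.06  0.86 -0.26]
t 3.15 p [0.6503 0.2586 0.1684] z-heading 8.02 tilt y [ 0.001 -0.004 -1.   ] F [-0.11 -0.67  0.25] M [-0.12  0.02 -0.01] open 0.447 q [-0.47  0.89  0.06  1.39 -0.06  0.86 -0.26]
```

View pics/w2.png

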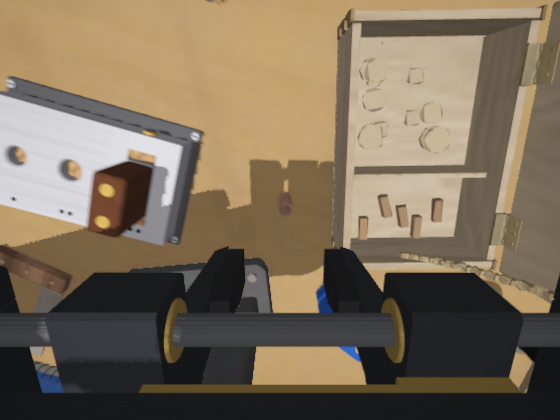

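View pics/s2.png

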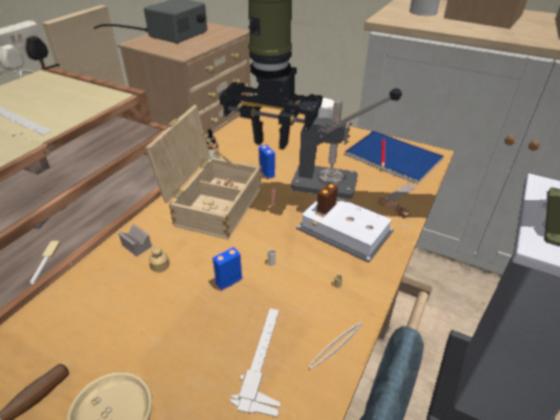

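Run:
```python
from h import *
where(); i,K,R,t=snap('wrist','w3.png'); c=cv2.cvtColor(i,cv2.COLOR_RGB2BGR)
cv2.imwrite('pics/c4.png',cv2.resize(c[170:240,240:330],None,fx=8,fy=8,interpolation=cv2.INTER_CUBIC))
print(proj([.651,.256,.041],K,R,t),proj([.651,.256,0],K,R,t))
np.savez('w3.npz',K=K,R=R,t=t)
# stand: pockets etc.
for p in [(73,169.5),(17,155.5)]: print(onz(p,.036,K,R,t).round(4))
```

```text
t 3.15 p [0.6503 0.2586 0.1684] z-heading 8.02 tilt y [ 0.001 -0.004 -1.   ] F [-0.11 -0.67  0.25] M [-0.12  0.02 -0.01] open 0.447 q [-0.47  0.89  0.06  1.39 -0.06  0.86 -0.26]
[284.25135419 203.5028554 ] [284.15119639 191.16458286]
[0.4736 0.2595 0.036 ]
[0.4289 0.2649 0.036 ]
```

View pics/c4.png

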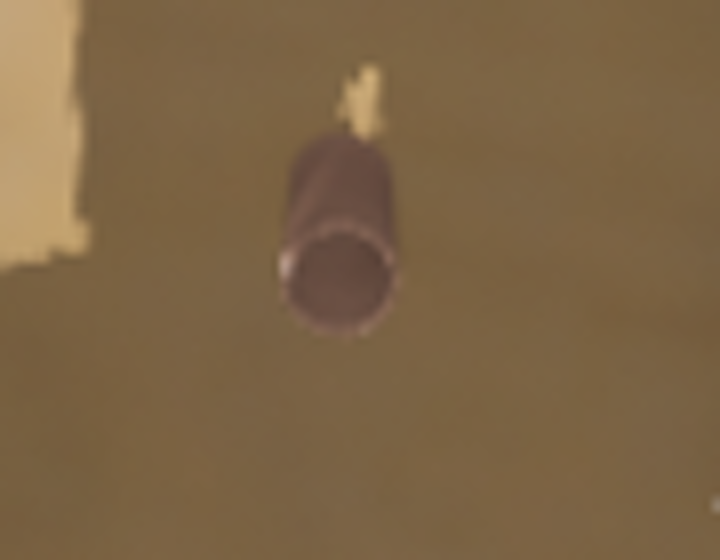

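Run:
```python
from h import *
f=np.load('w3.npz'); x=onz((282.1,204.3),.041,f['K'],f['R'],f['t']); print(x)
plan([x[0],x[1],0.05],8,n=8)
```

```text
[0.6493043  0.25505603 0.041     ]
pos [0.6486 0.261  0.1688] d [ 0.0007 -0.006  -0.1188] rotvec deg [0.03 0.22 0.08] rows 8
[0.0, 0.01, 0.0, 0.04, 0.74, -0.0]
[0.0, 0.01, 0.0, 0.04, 0.74, -0.0]
[0.0, 0.01, 0.0, 0.04, 0.74, -0.0]
[0.0, 0.01, 0.0, 0.04, 0.74, -0.0]
[0.0, 0.01, 0.0, 0.04, 0.74, -0.0]
[0.0, 0.01, 0.0, 0.04, 0.74, -0.0]
[0.0, 0.01, 0.0, 0.04, 0.74, -0.0]
[0.0, 0.01, 0.0, 0.04, 0.74, -0.0]
```

{"api": "send_rows", "payload": {
  "motion": [
    [[0,0,0,0.04,1.0,-0.02,0.1],[0,0,0,0.04,1.0,-0.02,0.1],[0,0,0,0.04,1.0,-0.01,0.1],[0,0,0,0.03,0.9,-0.01,0.1],[0,0,0,0.02,0.9,0,0.1]]
  ]
}}

```text
clock: 3.62
tool_pos: [0.6456, 0.2614, 0.073]
eef_rot: [-0.536, 0.462, -0.461, 0.536]
contact_force: [-0.1, -1.1, 0.0]
opening: 0.449
```

Run:
```python
from h import *
where(); i,K,R,t=snap('wrist','w4.png'); where(); i,K,R,t=snap('wrist','w4.png');where(); print(proj([.6493,.255,.041],K,R,t))
```

```text
t 3.62 p [0.6456 0.2614 0.073 ] z-heading 8.52 tilt y [-0.001  0.001 -1.   ] F [-0.11 -1.06  0.02] M [-0.07  0.1  -0.02] open 0.449 q [-0.47  1.    0.04  1.45 -0.06  0.69 -0.25]
t 3.67 p [0.6433 0.2604 0.0692] z-heading 8.53 tilt y [-0.007 -0.001 -1.   ] F [-1.1   0.24 -1.28] M [-0.04  0.09  0.03] open 0.45 q [-0.47  1.01  0.04  1.45 -0.06  0.69 -0.25]
t 3.72 p [0.6435 0.2604 0.0708] z-heading 8.52 tilt y [-0.007 -0.001 -1.   ] F [-0.87 -0.87  0.11] M [-0.06  0.1   0.02] open 0.444 q [-0.47  1.01  0.04  1.45 -0.06  0.69 -0.25]
[293.91030662 262.14059997]
```

View pics/w4.png

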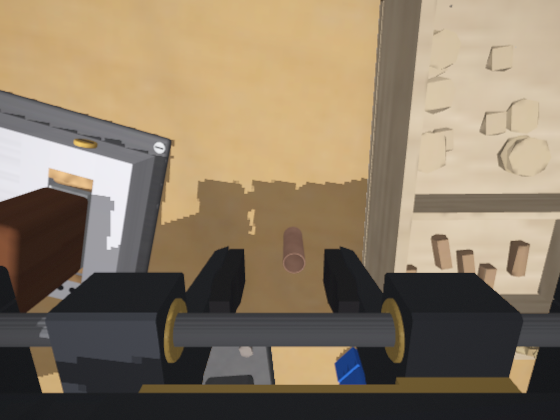

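Run:
```python
from h import *
plan([.6493,.255,0.031],8,n=5)
```

```text
pos [0.6435 0.2604 0.0708] d [ 0.0058 -0.0054 -0.0398] rotvec deg [0.38 0.52 0.01] rows 5
[0.02, 0.02, 0.0, 0.06, 0.4, 0.05]
[0.02, 0.02, 0.0, 0.06, 0.4, 0.05]
[0.02, 0.02, 0.0, 0.06, 0.4, 0.05]
[0.02, 0.02, 0.0, 0.06, 0.4, 0.05]
[0.02, 0.02, 0.0, 0.06, 0.4, 0.05]
```

{"api": "send_rows", "payload": {
  "motion": [
    [[0.1,0.1,0,0.15,0,0.13,0.1],[0,0,0,0.15,0,0.12,0.1],[0,0,0,0,0.6,0,0.1],[0,0,0,0,0.7,0,0.1],[0,0,0,0,0.7,0,0.1]]
  ]
}}

```text
clock: 4.13
tool_pos: [0.653, 0.2549, 0.0332]
eef_rot: [-0.531, 0.462, -0.466, 0.536]
contact_force: [-0.7, 0.3, 0.3]
opening: 0.453
```

Run:
```python
from h import *
where(); i,K,R,t=snap('wrist','w5.png'); where(); print(proj([.6493,.255,.041],K,R,t))
```

```text
t 4.13 p [0.653  0.2549 0.0332] z-heading 7.96 tilt y [ 0.009  0.002 -1.   ] F [-0.73  0.26  0.3 ] M [-0.1   0.05  0.03] open 0.453 q [-0.46  1.06  0.04  1.45 -0.06  0.63 -0.25]
t 4.18 p [0.6505 0.2541 0.0294] z-heading 7.98 tilt y [ 0.003 -0.    -1.   ] F [-0.51 -0.17 -2.16] M [-0.07  0.1   0.02] open 0.45 q [-0.46  1.07  0.04  1.45 -0.06  0.63 -0.25]
[276.03200038 285.84229018]
```

View pics/w5.png

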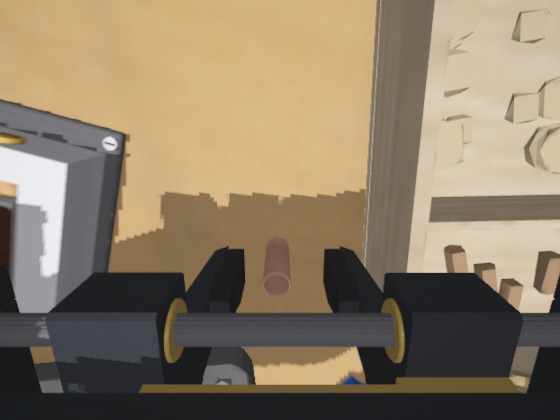

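{"api": "send_rows", "payload": {
  "motion": [
    [[0,0,0,0,0,-0.07,0.1],[0,0,0,0,0,0,1],[0,0,0,0,0,0,1],[0,0,0,0,0,0,1],[0,0,0,0,0,0,1]]
  ],
  "force": 15
}}

```text
clock: 4.6
tool_pos: [0.6518, 0.2548, 0.0344]
eef_rot: [-0.531, 0.462, -0.466, 0.536]
contact_force: [-1.0, -0.8, -1.4]
opening: 0.171
```

Run:
```python
from h import *
where()
```

```text
t 4.6 p [0.6518 0.2548 0.0344] z-heading 7.97 tilt y [ 0.009  0.002 -1.   ] F [-0.99 -0.83 -1.37] M [-0.02  0.08 -0.02] open 0.171 q [-0.46  1.06  0.04  1.45 -0.06  0.63 -0.25]
```

{"api": "send_rows", "payload": {
  "motion": [
    [[0,0,0,0,0,0,1],[0,0,0,0,-0.3,0,1],[0,0,0,0,-1,0,1],[0,0,0,0,-1,0,1],[0,0,0,0,-1,0,1]]
  ]
}}

```text
clock: 5.02
tool_pos: [0.6507, 0.2543, 0.1007]
eef_rot: [-0.531, 0.462, -0.466, 0.536]
contact_force: [0.2, -0.3, -1.2]
opening: 0.133
```

Run:
```python
from h import *
where(); i,K,R,t=snap('wrist','w6.png'); where()
```

```text
t 5.02 p [0.6507 0.2543 0.1007] z-heading 7.96 tilt y [ 0.008  0.001 -1.   ] F [ 0.16 -0.34 -1.23] M [-0.03  0.03  0.04] open 0.133 q [-0.46  0.97  0.05  1.44 -0.06  0.73 -0.25]
t 5.07 p [0.6534 0.2553 0.1055] z-heading 7.95 tilt y [ 0.015  0.004 -1.   ] F [0.18 1.01 2.57] M [-0.1  -0.04  0.  ] open 0.134 q [-0.46  0.96  0.05  1.44 -0.06  0.73 -0.25]
```

View pics/w6.png

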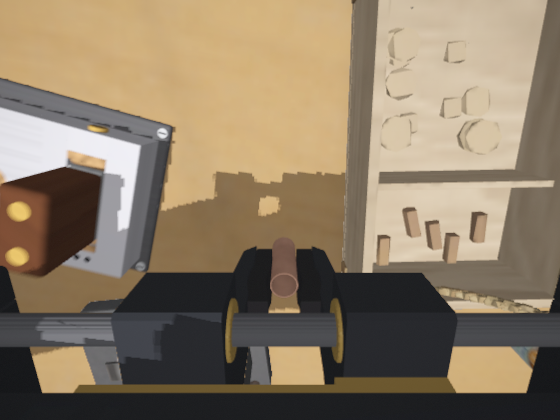

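{"api": "send_rows", "payload": {
  "motion": [
    [[0,0,0,-0.44,-0.7,-0.95,1],[0,0,0,-0.44,-0.7,-0.95,1],[0,0,0,-0.44,-0.7,-0.95,1],[0,0,0,-0.44,-0.7,-0.95,1],[0,0,0,-0.44,-0.7,-0.95,1]]
  ]
}}

```text
clock: 5.48
tool_pos: [0.5492, 0.285, 0.1698]
eef_rot: [-0.531, 0.462, -0.466, 0.536]
contact_force: [-0.2, 0.6, -0.3]
opening: 0.133
```

Run:
```python
from h import *
where(); plan([.423,.268,0.175],82.4,n=20)
```

```text
t 5.48 p [0.5492 0.285  0.1698] z-heading 7.95 tilt y [ 0.008  0.001 -1.   ] F [-0.22  0.58 -0.25] M [-0.07 -0.04 -0.07] open 0.133 q [-0.59  0.78  0.07  1.68 -0.07  0.68 -0.35]
pos [0.5492 0.285  0.1698] d [-0.1262 -0.017   0.0052] rotvec deg [ -0.42 -74.44   0.29] rows 20
[-0.0, -0.81, 0.0, -0.0, -0.02, -0.32]
[-0.0, -0.81, 0.0, -0.02, -0.02, -0.32]
[-0.0, -0.81, 0.0, -0.04, -0.02, -0.32]
[-0.0, -0.81, 0.0, -0.06, -0.02, -0.31]
[-0.0, -0.81, 0.0, -0.08, -0.02, -0.31]
[-0.0, -0.81, 0.0, -0.1, -0.02, -0.3]
[-0.0, -0.81, 0.0, -0.12, -0.01, -0.29]
[-0.0, -0.81, 0.0, -0.14, -0.01, -0.29]
[-0.0, -0.81, 0.0, -0.16, -0.01, -0.28]
[-0.0, -0.81, 0.0, -0.18, -0.01, -0.26]
[-0.0, -0.81, 0.0, -0.19, -0.01, -0.25]
[-0.0, -0.81, 0.0, -0.21, -0.01, -0.24]
[-0.0, -0.81, 0.0, -0.22, -0.01, -0.23]
[-0.0, -0.81, 0.0, -0.24, -0.01, -0.21]
[-0.0, -0.81, 0.0, -0.25, -0.01, -0.19]
[-0.0, -0.81, 0.0, -0.26, -0.01, -0.18]
[-0.0, -0.81, 0.0, -0.28, -0.01, -0.16]
[-0.0, -0.81, 0.0, -0.29, -0.01, -0.14]
[-0.0, -0.81, 0.0, -0.29, -0.01, -0.12]
[-0.0, -0.81, 0.0, -0.3, -0.01, -0.1]
```

{"api": "send_rows", "payload": {
  "motion": [
    [[0,-0.81,0,0,-0.02,-0.32,1],[0,-0.81,0,-0.02,-0.02,-0.32,1],[0,-0.81,0,-0.04,-0.02,-0.32,1],[0,-0.81,0,-0.06,-0.02,-0.31,1],[0,-0.81,0,-0.08,-0.02,-0.31,1]]
  ]
}}

```text
clock: 5.9
tool_pos: [0.5183, 0.2802, 0.1711]
eef_rot: [-0.6, 0.369, -0.373, 0.604]
contact_force: [0.1, -0.2, -0.8]
opening: 0.136
```

{"api": "send_rows", "payload": {
  "motion": [
    [[0,-0.81,0,-0.1,-0.02,-0.3,1],[0,-0.81,0,-0.12,-0.01,-0.29,1],[0,-0.81,0,-0.14,-0.01,-0.29,1],[0,-0.81,0,-0.16,-0.01,-0.28,1],[0,-0.81,0,-0.18,-0.01,-0.26,1]]
  ]
}}

```text
clock: 6.32
tool_pos: [0.4868, 0.2759, 0.1719]
eef_rot: [-0.652, 0.266, -0.272, 0.655]
contact_force: [-0.9, 0.2, 0.0]
opening: 0.135
```

{"api": "send_rows", "payload": {
  "motion": [
    [[0,-0.81,0,-0.19,-0.01,-0.25,1],[0,-0.81,0,-0.21,-0.01,-0.24,1],[0,-0.81,0,-0.22,-0.01,-0.23,1],[0,-0.81,0,-0.24,-0.01,-0.21,1],[0,-0.81,0,-0.25,-0.01,-0.19,1]]
  ]
}}

```text
clock: 6.73
tool_pos: [0.4554, 0.2716, 0.1727]
eef_rot: [-0.688, 0.157, -0.163, 0.69]
contact_force: [0.7, 1.2, -0.9]
opening: 0.138
```

{"api": "send_rows", "payload": {
  "motion": [
    [[0,-0.81,0,-0.26,-0.01,-0.18,1],[0,-0.81,0,-0.28,-0.01,-0.16,1],[0,-0.81,0,-0.29,-0.01,-0.14,1],[0,-0.81,0,-0.29,-0.01,-0.12,1],[0,-0.81,0,-0.3,-0.01,-0.1,1]]
  ]
}}

```text
clock: 7.15
tool_pos: [0.4239, 0.2676, 0.1734]
eef_rot: [-0.705, 0.044, -0.05, 0.706]
contact_force: [0.2, 0.2, -1.3]
opening: 0.137
```

Run:
```python
from h import *
where(); i,K,R,t=snap('wrist','w7.png'); where();i,K,R,t=snap('wrist','w7.png'); where(); np.savez('w7.npz',K=K,R=R,t=t)
```

```text
t 7.15 p [0.4239 0.2676 0.1734] z-heading 82.39 tilt y [ 0.009  0.002 -1.   ] F [ 0.15  0.16 -1.34] M [-0.    0.01 -0.02] open 0.137 q [-0.49  0.66 -0.27  2.02  0.36  0.5   0.42]
t 7.2 p [0.4225 0.2672 0.1734] z-heading 82.6 tilt y [ 0.007  0.001 -1.   ] F [-1.2  -0.38 -0.21] M [0.02 0.14 0.02] open 0.134 q [-0.49  0.66 -0.27  2.02  0.36  0.5   0.42]
t 7.25 p [0.4232 0.2674 0.1734] z-heading 82.28 tilt y [ 0.007  0.001 -1.   ] F [-0.47  0.12 -0.59] M [ 0.1  -0.01 -0.  ] open 0.135 q [-0.49  0.66 -0.27  2.02  0.36  0.5   0.42]
```

View pics/w7.png

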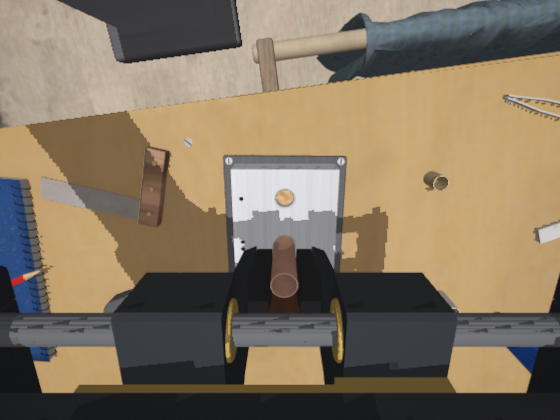

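Run:
```python
from h import *
f=np.load('w7.npz');K,R,t=f['K'],f['R'],f['t']
i=cv2.imread('pics/w7.png'); hsv=cv2.cvtColor(i,cv2.COLOR_BGR2HSV)
cv2.imwrite('pics/c5.png',cv2.resize(i[150:260,220:350],None,fx=6,fy=6,interpolation=cv2.INTER_CUBIC))
m=((hsv[...,1]<45)&(hsv[...,2]>150)).astype(np.uint8)[180:215,265:305]
cs,_=cv2.findContours(1-m,cv2.RETR_LIST,cv2.CHAIN_APPROX_NONE)
for c in cs:
  if 60<cv2.contourArea(c)<600:
    (x,y),r,_=e=cv2.fitEllipse(c); M=cv2.moments(c); p=(x+265,y+180); print(e,M['m10']/M['m00']+265,M['m01']/M['m00']+180,onz(p,.036,K,R,t).round(4))
# screws of foot near corners z=.006
for p in [(229,161),(341,161)]: print(onz(p,.006,K,R,t).round(4))
print(onz((241,198.5),.036,K,R,t))
# copper top in view
print('copper top',onz((284.7,286),.1734+.010,K,R,t))
```

```text
((19.4169979095459, 17.69525909423828), (15.646629333496094, 17.139265060424805), 91.77299499511719) 284.414068745004 197.69384492406076 [0.4226 0.267  0.036 ]
[0.3891 0.2194 0.006 ]
[0.4027 0.3229 0.006 ]
[0.4184077  0.22954381 0.036     ]
copper top [0.41979292 0.26714746 0.1834    ]
```

View pics/c5.png

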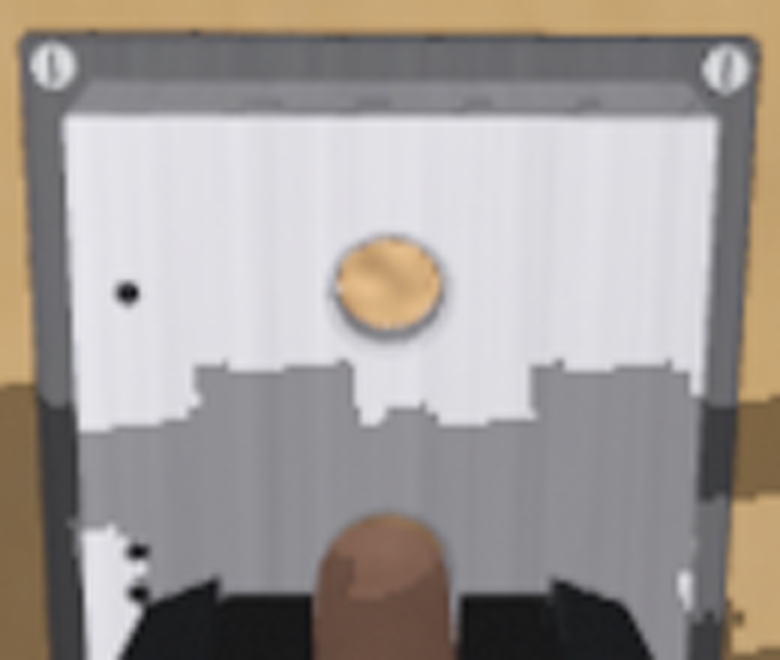

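```bash
cat >> h.py <<'E'
def toolpx(pt):
    d=imaging.snapshot('wrist');H=np.array(d['hand_eye']);K=np.array(d['camera_matrix'])
    c=np.linalg.inv(H)@np.r_[pt,1]; c=K@c[:3]; return c[:2]/c[2]
E
python3 - <<'E'
from h import *
d=imaging.snapshot('wrist');H=np.linalg.inv(np.array(d['hand_eye']));K=np.array(d['camera_matrix'])
def P(a): c=K@(H@np.r_[a,1])[:3]; return (c[:2]/c[2]).round(1)
for g in (.029,.031,.033):
  for dx in (-.003,-.0015,0):
    print(g,dx,'top',P([dx,g-.041,0]),'top near',P([dx-.0062,g-.041,0]),'top far',P([dx+.0062,g-.041,0]),'bot near',P([dx-.0062,g,0]))
i=cv2.imread('pics/w7.png');cv2.imwrite('pics/c6.png',cv2.resize(i[220:320,240:330],None,fx=6,fy=6,interpolation=cv2.INTER_CUBIC))
E
```

```text
0.029 -0.003 top [285.7 287.5] top near [285.7 274.4] top far [285.7 300.3] bot near [285.3 236.6]
0.029 -0.0015 top [285.7 290.7] top near [285.7 277.6] top far [285.7 303.3] bot near [285.3 239.2]
0.029 0 top [285.7 293.8] top near [285.7 280.8] top far [285.7 306.4] bot near [285.3 241.8]
0.031 -0.003 top [285.6 285. ] top near [285.6 272.1] top far [285.6 297.7] bot near [285.3 235.2]
0.031 -0.0015 top [285.6 288.1] top near [285.6 275.2] top far [285.6 300.7] bot near [285.3 237.8]
0.031 0 top [285.6 291.2] top near [285.6 278.4] top far [285.6 303.6] bot near [285.3 240.3]
0.033 -0.003 top [285.6 282.6] top near [285.6 269.8] top far [285.6 295.1] bot near [285.3 233.8]
0.033 -0.0015 top [285.6 285.7] top near [285.6 272.9] top far [285.6 298.1] bot near [285.3 236.4]
0.033 0 top [285.6 288.7] top near [285.6 276. ] top far [285.6 301. ] bot near [285.3 238.9]
```

View pics/c6.png

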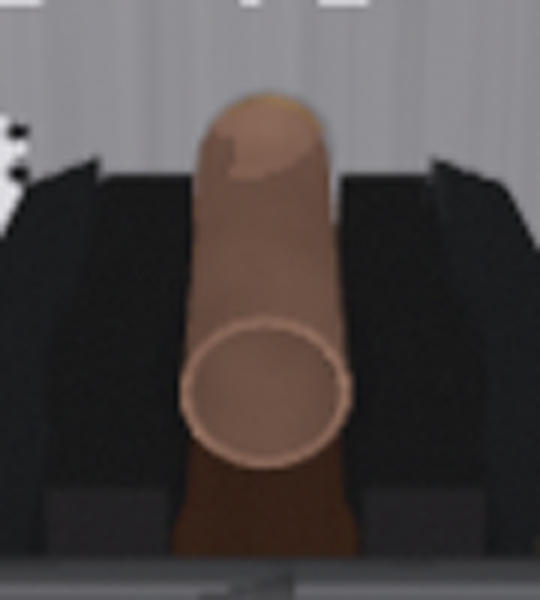

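Run:
```python
from h import *
where(); s=get_state(); p=s['tool_pos']; plan([p[0]+.002,p[1]-.0003,.088],82.4,n=5)
```

```text
t 7.3 p [0.424  0.2676 0.1734] z-heading 82.15 tilt y [ 0.008  0.002 -1.   ] F [ 0.    0.81 -0.36] M [ 0.02 -0.   -0.04] open 0.134 q [-0.49  0.66 -0.27  2.02  0.36  0.5   0.42]
pos [0.424  0.2676 0.1734] d [ 0.002  -0.0003 -0.0854] rotvec deg [-0.15 -0.25  0.45] rows 5
[-0.01, -0.01, 0.02, 0.01, 0.85, -0.0]
[-0.01, -0.01, 0.02, 0.01, 0.85, -0.0]
[-0.01, -0.01, 0.02, 0.02, 0.85, -0.0]
[-0.01, -0.01, 0.02, 0.02, 0.85, -0.0]
[-0.01, -0.01, 0.02, 0.02, 0.85, -0.0]
```

{"api": "send_rows", "payload": {
  "motion": [
    [[-0.01,0,0.02,0.02,0.85,0,1],[-0.01,0,0.02,0.02,0.85,0,1],[-0.01,0,0.02,0.02,0.85,0,1],[-0.01,0,0.02,0.02,0.85,0,1],[0,0,0.02,0.02,0.85,0,1]]
  ]
}}

```text
clock: 7.72
tool_pos: [0.4274, 0.2676, 0.0875]
eef_rot: [0.705, -0.048, 0.049, -0.705]
contact_force: [-0.3, 0.9, -0.6]
opening: 0.132
```

Run:
```python
from h import *
where(); snap('wrist'); where(); i,K,R,t=snap('wrist','w8.png'); where(); np.savez('w8.npz',K=K,R=R,t=t)
c=cv2.imread('pics/w8.png');cv2.imwrite('pics/c7.png',cv2.resize(c[110:320,200:370],None,fx=2.8,fy=2.8,interpolation=cv2.INTER_CUBIC))
```

```text
t 7.72 p [0.4274 0.2676 0.0875] z-heading 82.08 tilt y [ 0.001 -0.    -1.   ] F [-0.33  0.89 -0.57] M [0.02 0.04 0.01] open 0.132 q [-0.55  0.82 -0.17  2.05  0.43  0.3   0.36]
t 7.77 p [0.4262 0.2669 0.085 ] z-heading 82.1 tilt y [-0.002 -0.003 -1.   ] F [-0.3   0.02 -1.99] M [ 0.05  0.   -0.02] open 0.136 q [-0.55  0.82 -0.17  2.05  0.43  0.3   0.36]
t 7.82 p [0.4261 0.2667 0.0863] z-heading 82.12 tilt y [-0.002 -0.003 -1.   ] F [-0.3   0.1   0.39] M [-0.01  0.06  0.  ] open 0.133 q [-0.55  0.82 -0.17  2.05  0.43  0.31  0.36]
```

View pics/c7.png

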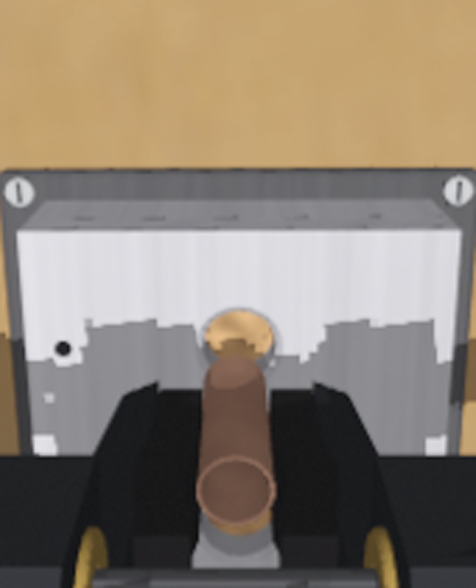

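Run:
```python
from h import *
f=np.load('w8.npz');K,R,t=f['K'],f['R'],f['t']
i=cv2.imread('pics/w8.png');cv2.imwrite('pics/c8.png',cv2.resize(i[210:300,255:315],None,fx=8,fy=8,interpolation=cv2.INTER_CUBIC)[:600])
u=np.array([.991,-.132,0])
a=onz((285.2,220.2),.036,K,R,t); b=onz((284.3,236.8),.0855-.0315,K,R,t)
print(a+u*.0083,b+u*.0062)
for p in [(272.1,229),(298.2,229)]: print(onz(p,.036,K,R,t))
```

```text
[0.42296352 0.26721219 0.036     ] [0.42401959 0.26655256 0.054     ]
[0.41921    0.25973556 0.036     ]
[0.42136228 0.27527774 0.036     ]
```

View pics/c8.png

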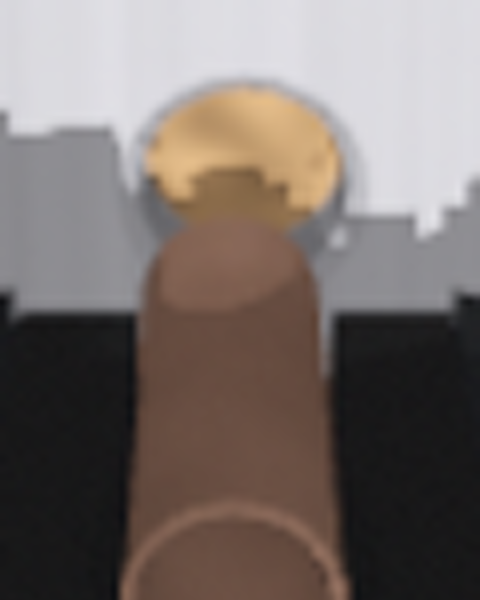

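{"api": "send_rows", "payload": {
  "motion": [
    [[0,0,0,-0.06,0,0.045,1],[0,0,0,0,0.3,0,1],[0,0,0,0,0.3,0,1],[0,0,0,0,0.3,0,1],[0,0,0,0,0,0,1]]
  ]
}}

```text
clock: 8.23
tool_pos: [0.425, 0.2682, 0.0695]
eef_rot: [0.706, -0.048, 0.048, -0.705]
contact_force: [-0.5, 0.1, -0.6]
opening: 0.138
```

Run:
```python
from h import *
where(); i,K,R,t=snap('wrist','w9.png'); where(); np.savez('w9.npz',K=K,R=R,t=t)
i=cv2.imread('pics/w9.png');cv2.imwrite('pics/c9.png',cv2.resize(i[200:310,240:330],None,fx=5,fy=5,interpolation=cv2.INTER_CUBIC)[:600])
```

```text
t 8.23 p [0.425  0.2682 0.0695] z-heading 82.22 tilt y [-0.001 -0.001 -1.   ] F [-0.46  0.12 -0.59] M [0.02 0.01 0.04] open 0.138 q [-0.57  0.85 -0.14  2.06  0.44  0.26  0.35]
t 8.28 p [0.4251 0.2682 0.0698] z-heading 82.21 tilt y [-0.001 -0.001 -1.   ] F [-0.2  -0.71  0.23] M [-0.01 -0.05 -0.  ] open 0.137 q [-0.57  0.85 -0.14  2.06  0.44  0.26  0.35]
```

View pics/c9.png

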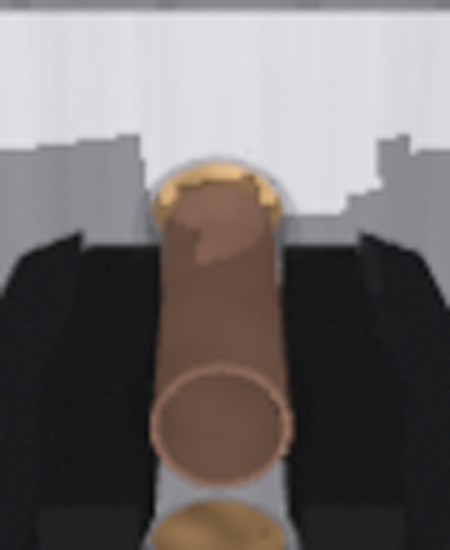

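{"api": "send_rows", "payload": {
  "motion": [
    [[0,0,0,0,0.2,0,1],[0,0,0,0,0.2,0,1],[0,0,0,0,0.14,0,1],[0,0,0,0,0,0,1],[0,0,0,0,0,0,1]]
  ]
}}

```text
clock: 8.7
tool_pos: [0.4255, 0.2684, 0.0595]
eef_rot: [0.706, -0.048, 0.048, -0.705]
contact_force: [-0.3, -0.6, 3.4]
opening: 0.134
```

Run:
```python
from h import *
where(); i,K,R,t=snap('wrist','w10.png'); where(); np.savez('w10.npz',K=K,R=R,t=t)
i=cv2.imread('pics/w10.png');cv2.imwrite('pics/c10.png',cv2.resize(i[200:310,240:330],None,fx=5,fy=5,interpolation=cv2.INTER_CUBIC)[:600])
```

```text
t 8.7 p [0.4255 0.2684 0.0595] z-heading 82.22 tilt y [ 0.    -0.001 -1.   ] F [-0.33 -0.6   3.4 ] M [-0.04 -0.03 -0.02] open 0.134 q [-0.58  0.87 -0.13  2.06  0.44  0.23  0.34]
t 8.75 p [0.4255 0.2684 0.0595] z-heading 82.22 tilt y [ 0.    -0.001 -1.   ] F [-0.19 -0.49  5.23] M [-0.04  0.04 -0.04] open 0.134 q [-0.58  0.87 -0.13  2.06  0.44  0.23  0.34]
```

View pics/c10.png

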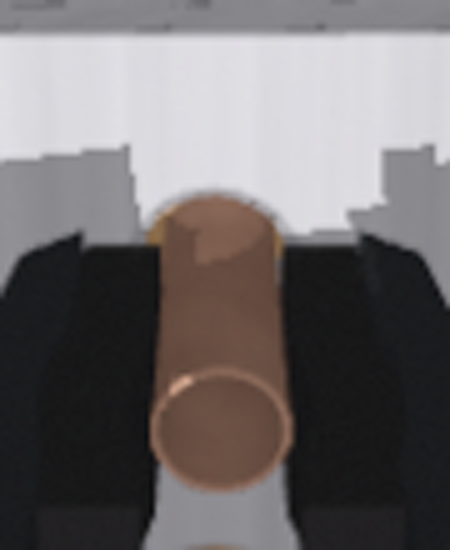

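{"api": "send_rows", "payload": {
  "motion": [
    [[0,0,0,0,0,0,0.4],[0,0,0,0,0,0,0.4],[0,0,0,0,0,0,0.4],[0,0,0,0,0,0,0.4],[0,0,0,0,0,0,0.4]]
  ]
}}

```text
clock: 9.17
tool_pos: [0.4252, 0.2684, 0.0592]
eef_rot: [0.706, -0.048, 0.048, -0.705]
contact_force: [0.8, -1.1, 0.7]
opening: 0.3
```

Run:
```python
from h import *
where(); i,K,R,t=snap('wrist','w11.png'); np.savez('w11.npz',K=K,R=R,t=t)
i=cv2.imread('pics/w11.png');cv2.imwrite('pics/c11.png',cv2.resize(i[180:310,220:350],None,fx=4.5,fy=4.5,interpolation=cv2.INTER_CUBIC)[:600])
```

```text
t 9.17 p [0.4252 0.2684 0.0592] z-heading 82.22 tilt y [-0.001 -0.001 -1.   ] F [ 0.79 -1.08  0.72] M [ 0.   -0.01  0.03] open 0.3 q [-0.58  0.87 -0.13  2.06  0.44  0.23  0.34]
```

View pics/c11.png

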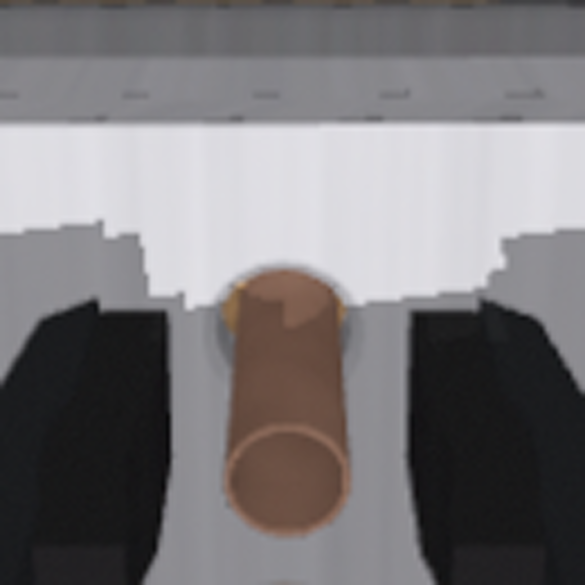

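Run:
```python
from h import *
f=np.load('w11.npz');K,R,t=f['K'],f['R'],f['t']
for z in(.067,.077): print(z,onz((283.7,286.4),z,K,R,t), 'diam near/far',onz((283.7,274),z,K,R,t),onz((283.7,298.6),z,K,R,t), np.linalg.norm(onz((269.7,286),z,K,R,t)-onz((297.4,286),z,K,R,t)))
```

```text
0.067 [0.42408959 0.26768435 0.067     ] diam near/far [0.41808805 0.26851269 0.067     ] [0.43014603 0.26684844 0.067     ] 0.01209822739608221
0.077 [0.41812894 0.26852777 0.077     ] diam near/far [0.41261085 0.26928938 0.077     ] [0.42369752 0.26775919 0.077     ] 0.011123672756409098
```

{"api": "send_rows", "payload": {
  "motion": [
    [[0,0,0,0,-0.5,0,0.2],[0,0,0,0,-0.9,0,0.2],[0,0,0,0,-1,0,0.2],[0,0,0,0,-1,0,0.2],[0,0,0,0,-1,0,0.2]]
  ]
}}

```text
clock: 9.63
tool_pos: [0.4251, 0.2683, 0.1489]
eef_rot: [0.706, -0.048, 0.048, -0.705]
contact_force: [-0.3, 0.8, -0.6]
opening: 0.396
```

Run:
```python
from h import *
where(); i,K,R,t=snap('wrist');where(); i,K,R,t=snap('wrist','w12.png'); np.savez('w12.npz',K=K,R=R,t=t); snap('scene','s3.png')
i=cv2.imread('pics/s3.png');cv2.imwrite('pics/c12.png',cv2.resize(i[150:300,240:410],None,fx=4.5,fy=4,interpolation=cv2.INTER_CUBIC)[:600])
```

```text
t 9.63 p [0.4251 0.2683 0.1489] z-heading 82.23 tilt y [-0.    -0.001 -1.   ] F [-0.31  0.8  -0.6 ] M [0.04 0.02 0.03] open 0.396 q [-0.5   0.71 -0.25  2.02  0.38  0.46  0.4 ]
t 9.68 p [0.4267 0.2693 0.152 ] z-heading 82.2 tilt y [ 0.004  0.002 -1.   ] F [-0.1   0.    1.72] M [ 0.03 -0.    0.01] open 0.401 q [-0.5   0.7  -0.25  2.02  0.38  0.46  0.4 ]
```

View pics/c12.png

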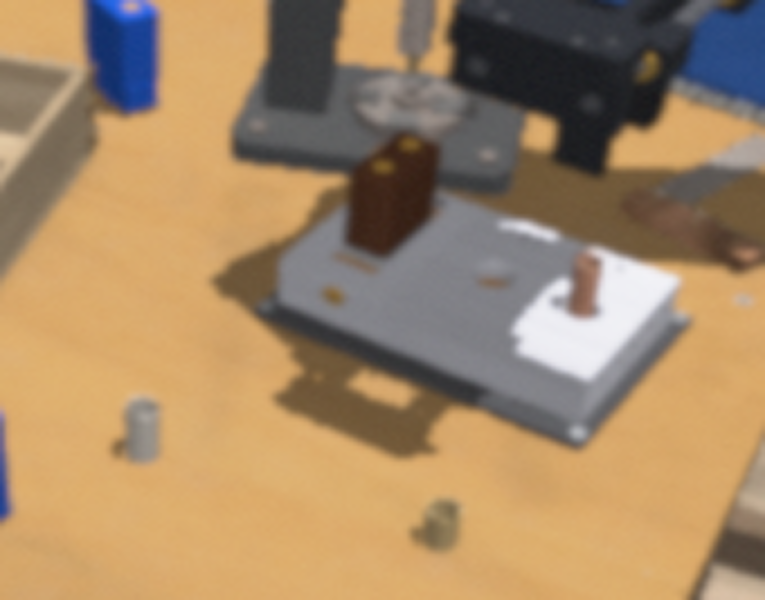

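View pics/w12.png

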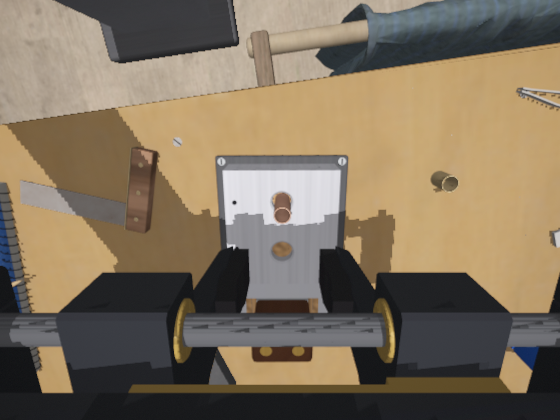

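Run:
```python
from h import *
f=np.load('w12.npz');K,R,t=f['K'],f['R'],f['t']
print('p2',onz((282.5,249.5),.036,K,R,t),'cop',onz((282.3,214.5),.067,K,R,t))
T=snap('top'); hsv=cv2.cvtColor(T[0],cv2.COLOR_RGB2HSV)
m=((hsv[...,0]>105)&(hsv[...,0]<128)&(hsv[...,1]>180)).astype(np.uint8)[170:230,180:240]
ys,xs=np.nonzero(m); print(xs.min()+180,xs.max()+180,ys.min()+170,ys.max()+170)
for z in (0,.07): print([onz(p,z,*T[1:]).round(3)[:2] for p in [(xs.min()+180,ys.min()+170),(xs.max()+180,ys.max()+170)]])
plan([.5645,.418,.15],82.2,n=12)
```

```text
p2 [0.4650723  0.26233882 0.036     ] cop [0.42382491 0.26800155 0.067     ]
197 222 190 209
[array([0.64 , 0.535]), array([0.597, 0.479])]
[array([0.624, 0.519]), array([0.585, 0.467])]
pos [0.4255 0.2684 0.1479] d [0.139  0.1496 0.0021] rotvec deg [0.01 0.   0.03] rows 12
[0.0, 0.0, 0.0, 0.49, -0.01, 0.7]
[0.0, 0.0, 0.0, 0.49, -0.01, 0.7]
[0.0, 0.0, 0.0, 0.49, -0.01, 0.7]
[0.0, 0.0, 0.0, 0.49, -0.01, 0.7]
[0.0, 0.0, 0.0, 0.49, -0.01, 0.7]
[0.0, 0.0, 0.0, 0.49, -0.01, 0.7]
[0.0, 0.0, 0.0, 0.49, -0.01, 0.7]
[0.0, 0.0, 0.0, 0.49, -0.01, 0.7]
[0.0, 0.0, 0.0, 0.49, -0.01, 0.7]
[0.0, 0.0, 0.0, 0.49, -0.01, 0.7]
[0.0, 0.0, 0.0, 0.49, -0.01, 0.7]
[0.0, 0.0, 0.0, 0.49, -0.01, 0.7]
```

Run:
```python
from h import *
plan([.5645,.418,.15],145,n=15)
```

```text
pos [0.4255 0.2684 0.1479] d [0.139  0.1496 0.0021] rotvec deg [ 3.00e-02 -6.28e+01  3.00e-02] rows 15
[0.0, -0.91, 0.0, 0.39, -0.01, 0.56]
[0.0, -0.91, 0.0, 0.43, -0.01, 0.53]
[0.0, -0.91, 0.0, 0.47, -0.01, 0.49]
[0.0, -0.91, 0.0, 0.5, -0.01, 0.46]
[0.0, -0.91, 0.0, 0.54, -0.01, 0.42]
[0.0, -0.91, 0.0, 0.56, -0.01, 0.38]
[0.0, -0.91, 0.0, 0.59, -0.01, 0.34]
[0.0, -0.91, 0.0, 0.61, -0.01, 0.29]
[0.0, -0.91, 0.0, 0.63, -0.01, 0.25]
[0.0, -0.91, 0.0, 0.65, -0.01, 0.2]
[0.0, -0.91, 0.0, 0.66, -0.01, 0.15]
[0.0, -0.91, 0.0, 0.67, -0.01, 0.1]
[0.0, -0.91, 0.0, 0.68, -0.01, 0.06]
[0.0, -0.91, 0.0, 0.68, -0.01, 0.01]
[0.0, -0.91, 0.0, 0.68, -0.01, -0.04]
```

{"api": "send_rows", "payload": {
  "motion": [
    [[0,-0.91,0,0.39,0,0.56,0.1],[0,-0.91,0,0.43,0,0.53,0.1],[0,-0.91,0,0.47,0,0.49,0.1],[0,-0.91,0,0.5,0,0.46,0.1],[0,-0.91,0,0.54,0,0.42,0.1]]
  ]
}}

```text
clock: 10.25
tool_pos: [0.4714, 0.3183, 0.146]
eef_rot: [0.703, 0.081, -0.083, -0.702]
contact_force: [-0.3, 0.4, 0.4]
opening: 0.45
```

{"api": "send_rows", "payload": {
  "motion": [
    [[0,-0.91,0,0.56,0,0.38,0.1],[0,-0.91,0,0.59,0,0.34,0.1],[0,-0.91,0,0.61,0,0.29,0.1],[0,-0.91,0,0.63,0,0.25,0.1],[0,-0.91,0,0.65,0,0.2,0.1]]
  ]
}}

```text
clock: 10.67
tool_pos: [0.5176, 0.3679, 0.1456]
eef_rot: [0.677, 0.206, -0.209, -0.675]
contact_force: [0.7, 0.1, -0.0]
opening: 0.45
```

{"api": "send_rows", "payload": {
  "motion": [
    [[0,-0.91,0,0.66,0,0.15,0.1],[0,-0.91,0,0.67,0,0.1,0.1],[0,-0.91,0,0.68,0,0.06,0.1],[0,-0.91,0,0.68,0,0.01,0.1],[0,-0.91,0,0.68,0,-0.04,0.1]]
  ]
}}

```text
clock: 11.08
tool_pos: [0.5639, 0.4175, 0.1452]
eef_rot: [0.628, 0.325, -0.328, -0.627]
contact_force: [0.3, -0.2, 0.1]
opening: 0.45
```

Run:
```python
from h import *
where(); i,K,R,t=snap('wrist');where(); i,K,R,t=snap('wrist','w13.png'); np.savez('w13.npz',K=K,R=R,t=t); print(proj([.5645,.418,.032],K,R,t))
```

```text
t 11.08 p [0.5639 0.4175 0.1452] z-heading 145.01 tilt y [-0.003 -0.003 -1.   ] F [ 0.33 -0.24  0.13] M [ 0.05  0.07 -0.  ] open 0.45 q [-0.42  0.97 -0.6   1.38  0.6   0.98  1.37]
t 11.13 p [0.5654 0.4196 0.1452] z-heading 145.18 tilt y [-0.001  0.    -1.   ] F [1.76 1.52 0.16] M [ 0.26 -0.15 -0.04] open 0.449 q [-0.42  0.98 -0.61  1.37  0.6   0.98  1.38]
[284.14892846 205.61226022]
```

View pics/w13.png

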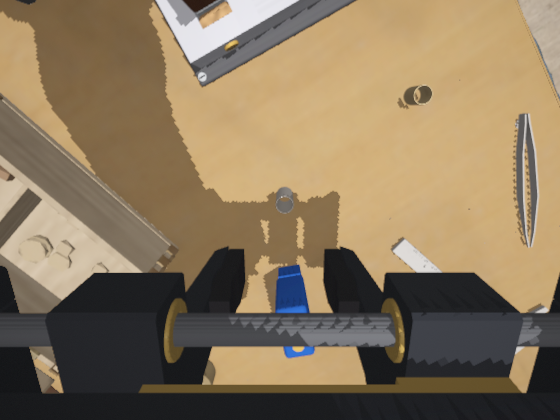

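Run:
```python
from h import *
f=np.load('w13.npz');K,R,t=f['K'],f['R'],f['t']
i=cv2.imread('pics/w13.png');cv2.imwrite('pics/c13.png',cv2.resize(i[170:230,255:315],None,fx=8,fy=8,interpolation=cv2.INTER_CUBIC))
print('blue near bottom',onz((289,267),0,K,R,t))
for px in [(284.5,205),(284.5,204),(284.5,206)]: print(onz(px,.032,K,R,t))
where()
```

```text
blue near bottom [0.60128164 0.47894545 0.        ]
[0.56397982 0.4177421  0.032     ]
[0.56350535 0.41706082 0.032     ]
[0.56445518 0.41842468 0.032     ]
t 11.18 p [0.5643 0.4187 0.1451] z-heading 144.81 tilt y [-0.002 -0.001 -1.   ] F [0.83 0.06 0.02] M [0.13 0.04 0.04] open 0.451 q [-0.42  0.98 -0.6   1.38  0.6   0.98  1.37]
```

View pics/c13.png

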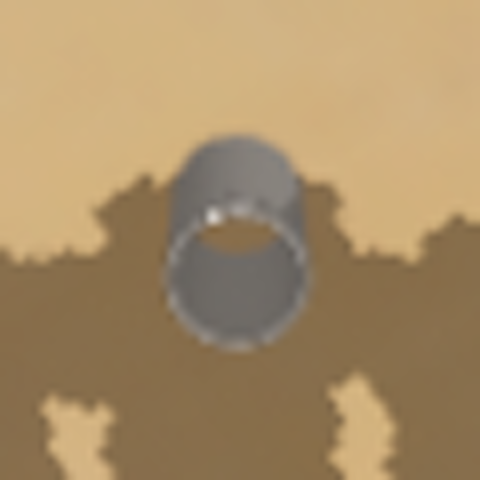

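{"api": "send_rows", "payload": {
  "motion": [
    [[0,0,0,-0.12,0.3,0,0.1],[0,0,0,0,0.9,0,0.1],[0,0,0,0,1,0,0.1],[0,0,0,0,1,0,0.1],[0,0,0,0,0.8,0,0.1]]
  ]
}}

```text
clock: 11.6
tool_pos: [0.5613, 0.4139, 0.0647]
eef_rot: [0.629, 0.324, -0.327, -0.627]
contact_force: [0.0, -0.3, -0.0]
opening: 0.449
```

Run:
```python
from h import *
where(); i,K,R,t=snap('wrist');where(); i,K,R,t=snap('wrist','w14.png'); np.savez('w14.npz',K=K,R=R,t=t); print(proj([.5636,.4172,.032],K,R,t))
d=imaging.snapshot('wrist');H=np.linalg.inv(np.array(d['hand_eye']));
s=get_state(); z=s['tool_pos'][2]
def P(a): c=K@(H@np.r_[a,1])[:3]; return (c[:2]/c[2]).round(1)
print('centred silver top would be',P([0,z-.032,0]),P([-.002,z-.032,0]))
```

```text
t 11.6 p [0.5613 0.4139 0.0647] z-heading 144.74 tilt y [-0.003 -0.004 -1.   ] F [ 0.04 -0.31 -0.04] M [ 0.07  0.03 -0.  ] open 0.449 q [-0.44  1.07 -0.55  1.42  0.66  0.85  1.32]
t 11.65 p [0.5601 0.4126 0.0616] z-heading 144.78 tilt y [-0.006 -0.007 -1.   ] F [-0.43 -0.21 -1.85] M [ 0.03  0.03 -0.01] open 0.45 q [-0.44  1.07 -0.55  1.42  0.67  0.85  1.32]
[284.29994209 262.88445583]
centred silver top would be [284.7 250. ] [284.7 246.7]
```

View pics/w14.png

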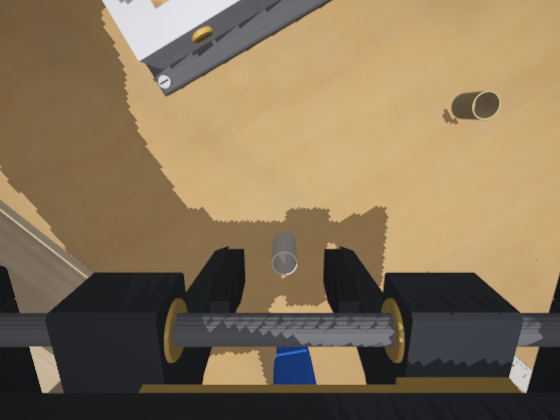

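Run:
```python
from h import *
where(); plan([.5636,.4172,.028],144.8,n=5)
```

```text
t 11.75 p [0.5615 0.4144 0.0655] z-heading 144.77 tilt y [-0.003 -0.004 -1.   ] F [0.22 0.25 0.71] M [ 0.05  0.05 -0.05] open 0.451 q [-0.44  1.07 -0.56  1.42  0.66  0.85  1.32]
pos [0.5615 0.4144 0.0655] d [ 0.0021  0.0028 -0.0375] rotvec deg [-0.02 -0.03 -0.28] rows 5
[-0.0, -0.0, -0.01, 0.04, 0.37, -0.0]
[-0.0, -0.0, -0.01, 0.04, 0.37, -0.0]
[-0.0, -0.0, -0.01, 0.04, 0.37, -0.0]
[-0.0, -0.0, -0.01, 0.04, 0.37, -0.0]
[-0.0, -0.0, -0.01, 0.04, 0.37, -0.0]
```

{"api": "send_rows", "payload": {
  "motion": [
    [[0,0,-0.03,0.09,0.2,0,0.1],[0,0,-0.02,0.09,0.5,0,0.1],[0,0,0,0,0.6,0,0.1],[0,0,0,0,0.57,0,0.1],[0,0,0,0,0,0,0.1]]
  ]
}}

```text
clock: 12.17
tool_pos: [0.5636, 0.4172, 0.0266]
eef_rot: [0.628, 0.325, -0.326, -0.628]
contact_force: [-0.8, -0.3, -0.3]
opening: 0.45
```

Run:
```python
from h import *
where(); i,K,R,t=snap('wrist','w15.png'); where();print(proj([.5636,.4172,.032],K,R,t))
```

```text
t 12.17 p [0.5636 0.4172 0.0266] z-heading 144.8 tilt y [-0.001 -0.001 -1.   ] F [-0.85 -0.3  -0.29] M [ 0.02  0.06 -0.04] open 0.45 q [-0.45  1.12 -0.53  1.41  0.69  0.8   1.3 ]
t 12.22 p [0.564  0.4177 0.0278] z-heading 144.8 tilt y [-0. -0. -1.] F [-0.06  0.83 -0.53] M [0.07 0.04 0.02] open 0.453 q [-0.45  1.12 -0.53  1.41  0.69  0.8   1.3 ]
[284.78200312 286.881633  ]
```

View pics/w15.png

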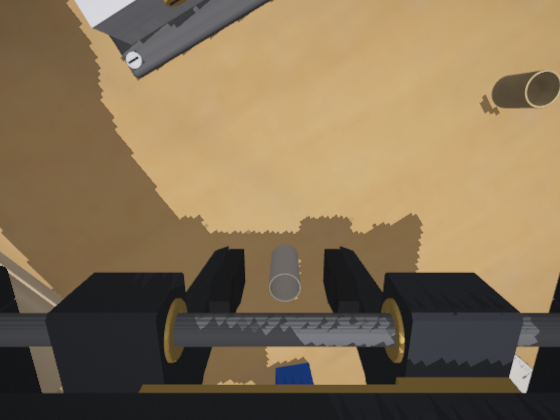

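Silver top is at (285,287), centred between the fingers; predicted (284.8,286.9). Closing on it.

{"api": "send_rows", "payload": {
  "motion": [
    [[0,0,0,0,0,0,1],[0,0,0,0,0,0,1],[0,0,0,0,0,0,1],[0,0,0,0,0,0,1],[0,0,0,0,0,0,1]]
  ],
  "force": 15
}}

```text
clock: 12.63
tool_pos: [0.5652, 0.419, 0.0303]
eef_rot: [-0.627, -0.327, 0.324, 0.628]
contact_force: [-0.6, 0.8, 0.7]
opening: 0.16
```

{"api": "send_rows", "payload": {
  "motion": [
    [[0,0,0,0,0,0,1],[0,0,0,0,-0.3,0,1],[0,0,0,0,-1,0,1],[0,0,0,0,-1,0,1],[0,0,0,0,-1,0,1]]
  ]
}}

```text
clock: 13.05
tool_pos: [0.5645, 0.4184, 0.0966]
eef_rot: [-0.627, -0.326, 0.325, 0.628]
contact_force: [1.2, 1.7, -0.3]
opening: 0.158
```

Run:
```python
from h import *
where(); plan([.467,.262,.15],82.2,n=15)
```

```text
t 13.05 p [0.5645 0.4184 0.0966] z-heading 144.8 tilt y [ 0.001  0.002 -1.   ] F [ 1.24  1.72 -0.26] M [ 0.13  0.01 -0.01] open 0.158 q [-0.43  1.03 -0.58  1.4   0.64  0.9   1.34]
pos [0.5645 0.4184 0.0966] d [-0.0975 -0.1564  0.0534] rotvec deg [-0.08 62.6   0.11] rows 15
[-0.0, 0.91, 0.0, -0.61, -0.18, -0.04]
[-0.0, 0.91, 0.0, -0.61, -0.18, -0.08]
[-0.0, 0.91, 0.0, -0.6, -0.18, -0.12]
[-0.0, 0.91, 0.0, -0.59, -0.18, -0.17]
[-0.0, 0.91, 0.0, -0.58, -0.18, -0.21]
[-0.0, 0.91, 0.0, -0.56, -0.18, -0.25]
[-0.0, 0.91, 0.0, -0.54, -0.18, -0.29]
[-0.0, 0.91, 0.0, -0.52, -0.18, -0.33]
[-0.0, 0.91, 0.0, -0.49, -0.18, -0.37]
[-0.0, 0.91, 0.0, -0.46, -0.18, -0.4]
[-0.0, 0.91, 0.0, -0.43, -0.18, -0.43]
[-0.0, 0.91, 0.0, -0.4, -0.18, -0.46]
[-0.0, 0.91, 0.0, -0.37, -0.18, -0.49]
[-0.0, 0.91, 0.0, -0.33, -0.18, -0.52]
[-0.0, 0.91, 0.0, -0.29, -0.18, -0.54]
```

{"api": "send_rows", "payload": {
  "motion": [
    [[0,0.91,0,-0.61,-0.18,-0.04,1],[0,0.91,0,-0.61,-0.18,-0.08,1],[0,0.91,0,-0.6,-0.18,-0.12,1],[0,0.91,0,-0.59,-0.18,-0.17,1],[0,0.91,0,-0.58,-0.18,-0.21,1]]
  ]
}}

```text
clock: 13.47
tool_pos: [0.532, 0.3659, 0.1143]
eef_rot: [-0.676, -0.206, 0.204, 0.677]
contact_force: [0.6, 0.5, 0.3]
opening: 0.158
```

{"api": "send_rows", "payload": {
  "motion": [
    [[0,0.91,0,-0.56,-0.18,-0.25,1],[0,0.91,0,-0.54,-0.18,-0.29,1],[0,0.91,0,-0.52,-0.18,-0.33,1],[0,0.91,0,-0.49,-0.18,-0.37,1],[0,0.91,0,-0.46,-0.18,-0.4,1]]
  ]
}}

```text
clock: 13.88
tool_pos: [0.4996, 0.3139, 0.1321]
eef_rot: [-0.702, -0.08, 0.078, 0.704]
contact_force: [0.1, 0.0, 0.1]
opening: 0.156
```

{"api": "send_rows", "payload": {
  "motion": [
    [[0,0.91,0,-0.43,-0.18,-0.43,1],[0,0.91,0,-0.4,-0.18,-0.46,1],[0,0.91,0,-0.37,-0.18,-0.49,1],[0,0.91,0,-0.33,-0.18,-0.52,1],[0,0.91,0,-0.29,-0.18,-0.54,1]]
  ]
}}

```text
clock: 14.3
tool_pos: [0.4671, 0.2621, 0.1499]
eef_rot: [-0.704, 0.048, -0.05, 0.706]
contact_force: [-1.1, 0.2, 0.2]
opening: 0.159
```

{"api": "send_rows", "payload": {
  "motion": [
    [[0,0,0,0,0,0,1],[0,0,0,0,0,0,1],[0,0,0,0,0,0,1],[0,0,0,0,0,0,1],[0,0,0,0,0,0,1]]
  ]
}}

```text
clock: 14.72
tool_pos: [0.4677, 0.2632, 0.149]
eef_rot: [-0.704, 0.047, -0.048, 0.707]
contact_force: [-0.3, -0.5, -0.3]
opening: 0.159
```

Run:
```python
from h import *
where(); i,K,R,t=snap('wrist','w16.png'); np.savez('w16.npz',K=K,R=R,t=t); where()
H=np.linalg.inv(np.array(imaging.snapshot('wrist')['hand_eye']))
def P(a): c=K@(H@np.r_[a,1])[:3]; return (c[:2]/c[2]).round(1)
for g in (.025,.027,.029):
  for dx in (-.003,0): print(g,dx,'near/far top',P([dx-.0072,g-.032,0]),P([dx+.0072,g-.032,0]),'bot near',P([dx-.0072,g,0]))
i=cv2.imread('pics/w16.png');cv2.imwrite('pics/c16.png',cv2.resize(i[150:310,200:360],None,fx=3.7,fy=3.7,interpolation=cv2.INTER_CUBIC))
```

```text
t 14.72 p [0.4677 0.2632 0.149 ] z-heading 82.29 tilt y [ 0.002  0.003 -1.   ] F [-0.34 -0.54 -0.32] M [-0.    0.02 -0.01] open 0.159 q [-0.42  0.74 -0.29  1.93  0.39  0.53  0.46]
t 14.77 p [0.4676 0.263  0.149 ] z-heading 82.28 tilt y [ 0.002  0.003 -1.   ] F [-0.16 -0.4  -0.22] M [ 0.03 -0.04  0.03] open 0.16 q [-0.42  0.74 -0.29  1.93  0.39  0.53  0.46]
0.025 -0.003 near/far top [285.6 266.6] [285.6 295.8] bot near [285.3 237.8]
0.025 0 near/far top [285.6 272.8] [285.6 301.7] bot near [285.3 243.1]
0.027 -0.003 near/far top [285.6 264.4] [285.6 293.3] bot near [285.3 236.3]
0.027 0 near/far top [285.6 270.6] [285.6 299.1] bot near [285.3 241.5]
0.029 -0.003 near/far top [285.6 262.3] [285.6 290.9] bot near [285.3 234.9]
0.029 0 near/far top [285.6 268.4] [285.6 296.6] bot near [285.3 240.1]
```

View pics/c16.png

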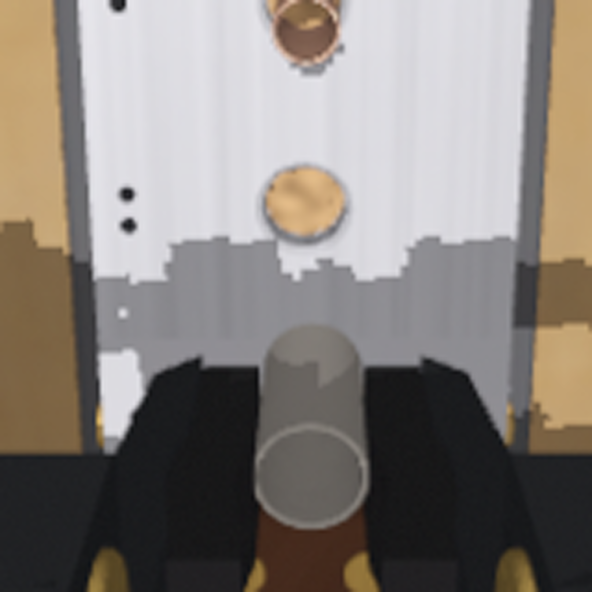

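Run:
```python
from h import *
f=np.load('w16.npz');K,R,t=f['K'],f['R'],f['t']
p2=onz((282.2,204.6),.036,K,R,t); print(p2, 'cop',onz((282.5,157.3),.067,K,R,t))
s=get_state(); M=Ro.from_quat(s['eef_rot']).as_matrix(); p=np.array([.4677,.2632,.149])
print('pocket2 in tool',M.T@(p2-p)); where()
```

```text
[0.46578907 0.26165407 0.036     ] cop [0.42397699 0.26769135 0.067     ]
pocket2 in tool [-0.00183809  0.11299174 -0.00212847]
t 14.82 p [0.4676 0.2629 0.149 ] z-heading 82.27 tilt y [ 0.002  0.003 -1.   ] F [-0.82 -0.08 -0.53] M [-0.   -0.01  0.02] open 0.157 q [-0.42  0.74 -0.29  1.93  0.39  0.53  0.46]
```

Run:
```python
from h import *
plan([.4688,.2618,.078],82.3,n=5)
```

```text
pos [0.4676 0.2629 0.149 ] d [ 0.0012 -0.0011 -0.071 ] rotvec deg [-0.17 -0.03  0.08] rows 5
[-0.01, -0.0, 0.0, 0.01, 0.71, -0.01]
[-0.01, -0.0, 0.0, 0.01, 0.71, -0.01]
[-0.01, -0.0, 0.0, 0.01, 0.71, -0.01]
[-0.01, -0.0, 0.0, 0.01, 0.71, -0.01]
[-0.01, -0.0, 0.0, 0.01, 0.71, -0.01]
```

{"api": "send_rows", "payload": {
  "motion": [
    [[-0.02,0,0,0.03,0.7,-0.03,1],[-0.01,0,0.01,0.03,0.95,-0.03,1],[-0.01,0,0.01,0,0.95,0,1],[0,0,0,0,0.95,0,1],[0,0,0,0,0,0,1]]
  ]
}}

```text
clock: 15.23
tool_pos: [0.467, 0.2603, 0.0753]
eef_rot: [0.707, -0.049, 0.046, -0.704]
contact_force: [-0.3, -0.0, -1.0]
opening: 0.155
```

{"api": "send_rows", "payload": {
  "motion": [
    [[0,0,0,0,0,0,1],[0,0,0,0,0,0,1],[0,0,0,0,0,0,1],[0,0,0,0,0,0,1],[0,0,0,0,0,0,1]]
  ]
}}

```text
clock: 15.65
tool_pos: [0.469, 0.2613, 0.0791]
eef_rot: [-0.705, 0.048, -0.048, 0.706]
contact_force: [0.5, -1.0, -0.1]
opening: 0.16
```

Run:
```python
from h import *
where(); i,K,R,t=snap('wrist','w17.png'); np.savez('w17.npz',K=K,R=R,t=t); where()
i=cv2.imread('pics/w17.png');cv2.imwrite('pics/c17.png',cv2.resize(i[190:310,225:345],None,fx=5,fy=5,interpolation=cv2.INTER_CUBIC))
```

```text
t 15.65 p [0.469  0.2613 0.0791] z-heading 82.21 tilt y [ 0.001  0.    -1.   ] F [ 0.46 -0.96 -0.09] M [-0.01  0.03 -0.06] open 0.16 q [-0.47  0.86 -0.21  1.96  0.44  0.37  0.41]
t 15.7 p [0.4689 0.2612 0.0789] z-heading 82.21 tilt y [ 0.001  0.    -1.   ] F [-1.21  0.38 -0.38] M [ 0.04  0.01 -0.05] open 0.158 q [-0.47  0.86 -0.21  1.96  0.44  0.37  0.41]
```

View pics/c17.png

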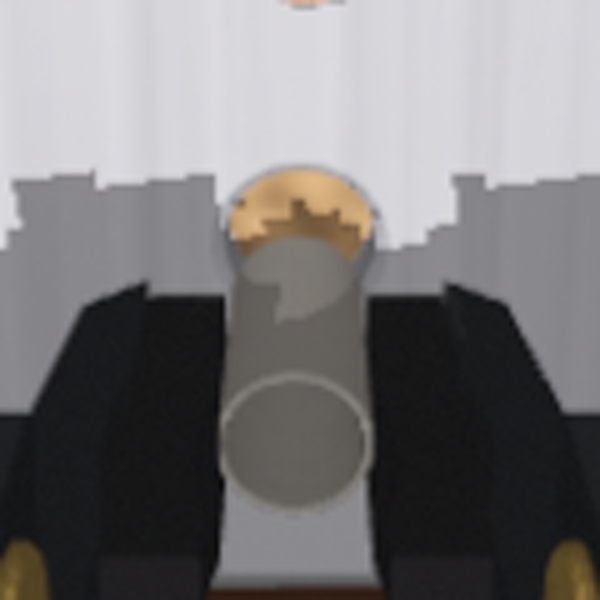

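Run:
```python
from h import *
f=np.load('w17.npz');K,R,t=f['K'],f['R'],f['t']
u=np.array([.991,-.134,0]);v=np.array([.134,.991,0])
a=onz((285.0,222.3),.036,K,R,t)+u*.0094; b=onz((284.2,237.1),.079-.0268,K,R,t)+u*.0072
print(a,b,(a-b)@u,(a-b)@v)
```

```text
[0.46619481 0.26160782 0.036     ] [0.46639272 0.26109297 0.0522    ] -0.00026511720498718813 0.0004836944752401878
```

{"api": "send_rows", "payload": {
  "motion": [
    [[0,0,0,-0.01,0.2,0.02,1],[0,0,0,0,0.3,0,1],[0,0,0,0,0.3,0,1],[0,0,0,0,0.2,0,1],[0,0,0,0,0.2,0,1]]
  ]
}}

```text
clock: 16.12
tool_pos: [0.4686, 0.2616, 0.0543]
eef_rot: [0.706, -0.048, 0.048, -0.705]
contact_force: [-2.0, -1.0, 23.8]
opening: 0.161
```

{"api": "send_rows", "payload": {
  "motion": [
    [[0,0,0,0,0,0,1],[0,0,0,0,0,0,1],[0,0,0,0,0,0,1],[0,0,0,0,0,0,1],[0,0,0,0,0,0,1]]
  ]
}}

```text
clock: 16.53
tool_pos: [0.4685, 0.2615, 0.0542]
eef_rot: [0.706, -0.048, 0.048, -0.705]
contact_force: [-0.3, -0.6, 3.7]
opening: 0.157
```

Run:
```python
from h import *
where(); i,K,R,t=snap('wrist','w18.png'); np.savez('w18.npz',K=K,R=R,t=t); where()
i=cv2.imread('pics/w18.png');cv2.imwrite('pics/c18.png',cv2.resize(i[190:310,225:345],None,fx=5,fy=5,interpolation=cv2.INTER_CUBIC))
```

```text
t 16.53 p [0.4685 0.2615 0.0542] z-heading 82.22 tilt y [ 0. -0. -1.] F [-0.26 -0.61  3.65] M [-0.06 -0.03  0.03] open 0.157 q [-0.49  0.9  -0.18  1.96  0.46  0.32  0.39]
t 16.58 p [0.4685 0.2615 0.0542] z-heading 82.22 tilt y [ 0. -0. -1.] F [-0.18 -0.54  3.92] M [-0.05 -0.02  0.05] open 0.154 q [-0.49  0.9  -0.18  1.96  0.46  0.32  0.39]
```

View pics/c18.png

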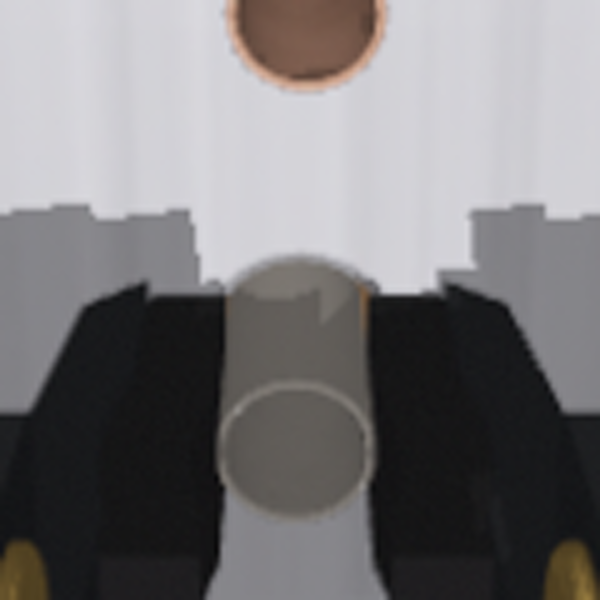

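Silver is down on the pocket floor, with a steady 4 N of contact. Releasing and rising.

{"api": "send_rows", "payload": {
  "motion": [
    [[0,0,0,0,0,0,0.4],[0,0,0,0,0,0,0.4],[0,0,0,0,0,0,0.4],[0,0,0,0,0,0,0.4],[0,0,0,0,0,0,0.4]]
  ]
}}

```text
clock: 17.0
tool_pos: [0.4683, 0.2615, 0.054]
eef_rot: [0.706, -0.048, 0.048, -0.705]
contact_force: [0.2, 0.1, -0.2]
opening: 0.3
```

Run:
```python
from h import *
where(); i,K,R,t=snap('wrist','w19.png')
i=cv2.imread('pics/w19.png');cv2.imwrite('pics/c19.png',cv2.resize(i[190:310,225:345],None,fx=5,fy=5,interpolation=cv2.INTER_CUBIC))
np.savez('w19.npz',K=K,R=R,t=t)
```

```text
t 17.0 p [0.4683 0.2615 0.054 ] z-heading 82.22 tilt y [-0.    -0.001 -1.   ] F [ 0.16  0.15 -0.22] M [ 0.   -0.03  0.  ] open 0.3 q [-0.49  0.9  -0.18  1.96  0.46  0.32  0.39]
```

View pics/c19.png

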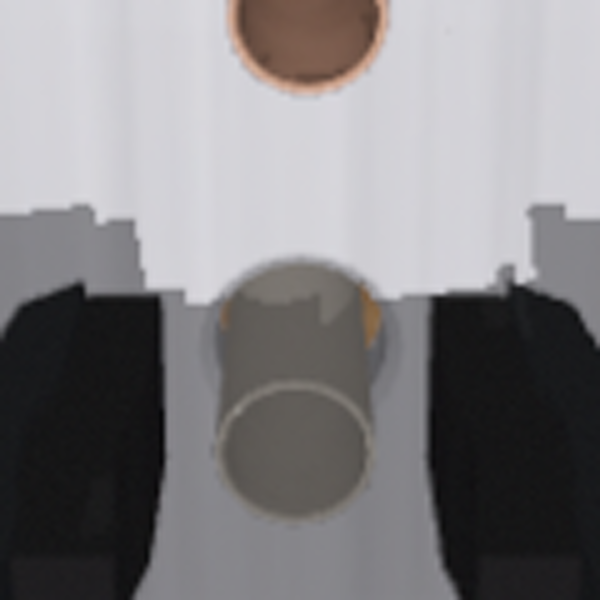

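{"api": "send_rows", "payload": {
  "motion": [
    [[0,0,0,0,-0.5,0,0.4],[0,0,0,0,-0.9,0,0.3],[0,0,0,0,-1,0,0],[0,0,0,0,-1,0,-0.5],[0,0,0,0,-1,0,-0.5]]
  ]
}}

```text
clock: 17.47
tool_pos: [0.4683, 0.2614, 0.1438]
eef_rot: [0.706, -0.048, 0.048, -0.705]
contact_force: [0.1, 0.8, 0.2]
opening: 0.551
```

{"api": "send_rows", "payload": {
  "motion": [
    [[0,0,0,0.6,0,0,-0.5],[0,0,0,0.8,0,0,-0.5],[0,0,0,0.8,0,0,-0.5],[0,0,0,0.5,0,0,-0.5],[0,0,0,0,0,0,-0.5]]
  ]
}}

```text
clock: 17.88
tool_pos: [0.5245, 0.2532, 0.143]
eef_rot: [-0.705, 0.048, -0.05, 0.705]
contact_force: [0.6, 0.7, -0.8]
opening: 0.752
```

{"api": "send_rows", "payload": {
  "motion": [
    [[0,0,0,0,0,0,-0.5],[0,0,0,0,0,0,-0.5],[0,0,0,0,0,0,-0.5],[0,0,0,0,0,0,-0.5],[0,0,0,0,0,0,-0.5]]
  ]
}}

```text
clock: 18.3
tool_pos: [0.5213, 0.2545, 0.1423]
eef_rot: [0.706, -0.048, 0.047, -0.705]
contact_force: [0.5, 0.1, 0.1]
opening: 0.747
```

Run:
```python
from h import *
where(); i,K,R,t=snap('wrist','w20.png'); np.savez('w20.npz',K=K,R=R,t=t); where()
snap('scene','s4.png')
```

```text
t 18.3 p [0.5213 0.2545 0.1423] z-heading 82.27 tilt y [-0.001 -0.001 -1.   ] F [0.53 0.09 0.07] M [ 0.03  0.03 -0.06] open 0.747 q [-0.35  0.79 -0.31  1.79  0.39  0.61  0.54]
t 18.35 p [0.5215 0.2544 0.1423] z-heading 82.26 tilt y [-0.    -0.001 -1.   ] F [ 0.62 -0.53 -0.34] M [ 0.04 -0.01 -0.02] open 0.747 q [-0.35  0.79 -0.31  1.79  0.39  0.61  0.54]
```

View pics/w20.png

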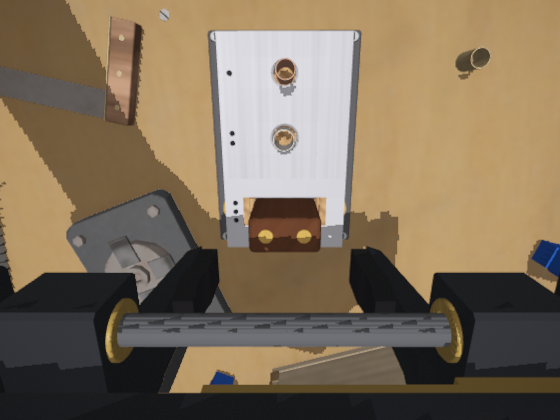

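View pics/s4.png

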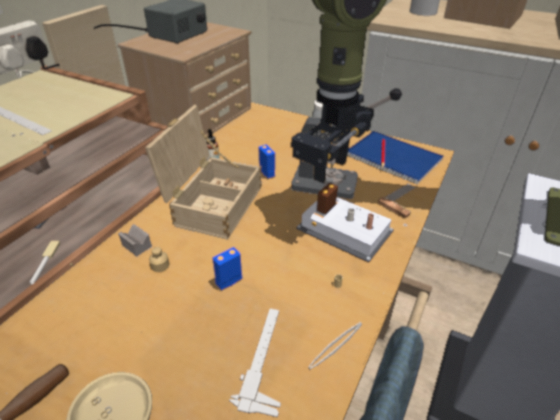

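Run:
```python
from h import *
f=np.load('w20.npz');K,R,t=f['K'],f['R'],f['t']
a=onz((265.2,237),.0885,K,R,t);b=onz((304,237),.0885,K,R,t); m=(a+b)/2; print(a,b,m,np.rad2deg(np.arctan2((b-a)[1],(b-a)[0])),np.linalg.norm(b-a))
print('sil',onz((284.3,139),.058,K,R,t),'cop',onz((285,71.5),.067,K,R,t))
plan([m[0],m[1],.063],82.3,n=5)
```

```text
[0.5209287  0.24195229 0.0885    ] [0.52418951 0.26586324 0.0885    ] [0.52255911 0.25390777 0.0885    ] 82.2343159859534 0.024132275133675662
sil [0.46594648 0.26145103 0.058     ] cop [0.42593168 0.26733597 0.067     ]
pos [0.5216 0.2544 0.1422] d [ 0.001  -0.0005 -0.0792] rotvec deg [ 0.04 -0.05 -0.02] rows 5
[0.0, -0.0, -0.0, 0.01, 0.79, -0.0]
[0.0, -0.0, -0.0, 0.01, 0.79, -0.0]
[0.0, -0.0, -0.0, 0.01, 0.79, -0.0]
[0.0, -0.0, -0.0, 0.01, 0.79, -0.0]
[0.0, -0.0, -0.0, 0.01, 0.79, -0.0]
```

{"api": "send_rows", "payload": {
  "motion": [
    [[0,0,0,0.04,0.6,-0.02,-0.5],[0,0,0,0.01,0.9,0,-0.5],[0,0,0,0,1,0,-0.5],[0,0,0,0,0.8,0,-0.5],[0,0,0,0,0.65,0,-0.5]]
  ]
}}

```text
clock: 18.82
tool_pos: [0.5221, 0.2531, 0.061]
eef_rot: [0.706, -0.049, 0.047, -0.705]
contact_force: [0.3, -0.4, -0.2]
opening: 0.754
```

{"api": "send_rows", "payload": {
  "motion": [
    [[0,0,0,0,0,0,-0.5],[0,0,0,0,0,0,-0.5],[0,0,0,0,0,0,-0.5],[0,0,0,0,0,0,-0.5],[0,0,0,0,0,0,-0.5]]
  ]
}}

```text
clock: 19.23
tool_pos: [0.5234, 0.2539, 0.064]
eef_rot: [-0.705, 0.048, -0.048, 0.706]
contact_force: [-0.2, 0.6, -0.1]
opening: 0.752
```

Run:
```python
from h import *
where(); i,K,R,t=snap('wrist','w21.png'); snap('scene','s5.png'); where()
i=cv2.imread('pics/s5.png');cv2.imwrite('pics/c21.png',cv2.resize(i[100:270,260:420],None,fx=4,fy=3.5,interpolation=cv2.INTER_CUBIC))
```

```text
t 19.23 p [0.5234 0.2539 0.064 ] z-heading 82.21 tilt y [ 0.001  0.    -1.   ] F [-0.23  0.63 -0.13] M [-0.01 -0.02  0.04] open 0.752 q [-0.39  0.91 -0.24  1.82  0.45  0.46  0.49]
t 19.33 p [0.5232 0.2538 0.0639] z-heading 82.21 tilt y [ 0.001  0.    -1.   ] F [-0.67 -0.52 -0.83] M [-0.02  0.02  0.03] open 0.75 q [-0.39  0.92 -0.24  1.82  0.45  0.46  0.49]
```

View pics/w21.png

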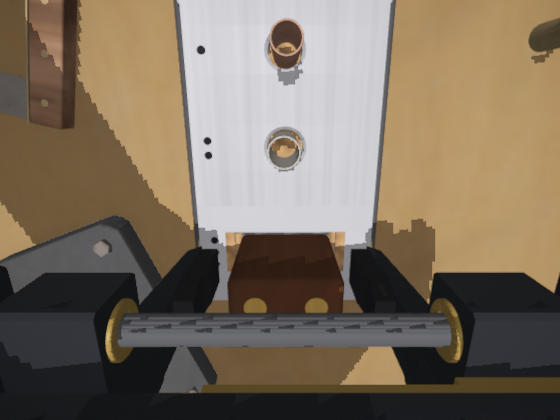

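View pics/c21.png

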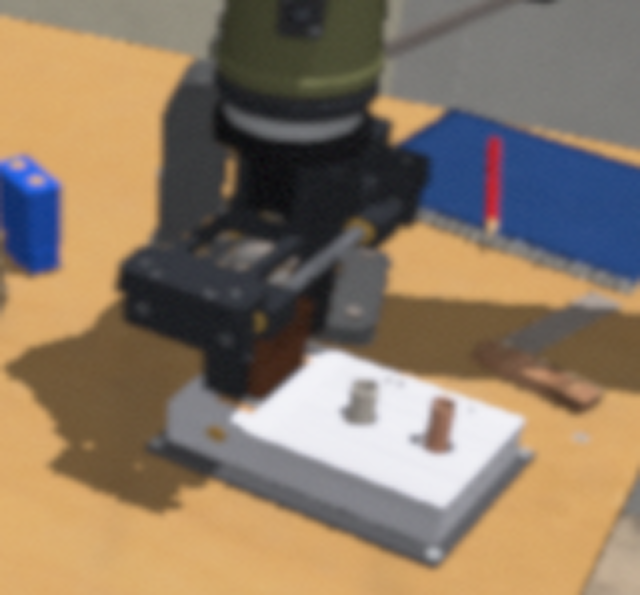

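{"api": "send_rows", "payload": {
  "motion": [
    [[0,0,0,0,0.05,0,0.6],[0,0,0,0,0,0,1],[0,0,0,0,0,0,1],[0,0,0,0,0,0,1],[0,0,0,0,0,0,1]]
  ],
  "force": 55
}}

```text
clock: 19.75
tool_pos: [0.523, 0.2543, 0.0623]
eef_rot: [-0.705, 0.048, -0.048, 0.706]
contact_force: [0.4, 1.7, -0.5]
opening: 0.516
```

{"api": "send_rows", "payload": {
  "motion": [
    [[0,0,0,0,0,0,1],[0,0,0,0,0,0,1],[0,0,0,0,0,0,1],[0,0,0,0,0,0,1],[0,0,0,0,0,0,1]]
  ]
}}

```text
clock: 20.17
tool_pos: [0.523, 0.2542, 0.0623]
eef_rot: [-0.705, 0.048, -0.048, 0.706]
contact_force: [0.4, 2.4, -0.4]
opening: 0.513
```

Run:
```python
from h import *
where()
# rocking: per-row deltas. pivot geometry: tool x = stand x (+), tool y down, tool z = stand +y
# rotation +a about tool x: y->z : +z side moves? v = w x r, w=x, r=+z*c -> x cross z = -y => up. so +rx raises +z(+y stand) side.
```

```text
t 20.17 p [0.523  0.2542 0.0623] z-heading 82.23 tilt y [ 0.  0. -1.] F [ 0.4   2.39 -0.4 ] M [ 0.49 -0.11  0.03] open 0.513 q [-0.39  0.92 -0.24  1.82  0.45  0.45  0.49]
```

{"api": "send_rows", "payload": {
  "motion": [
    [[0.2,0,0,0,0,-0.05,1],[0.26,0,0,0,-0.005,-0.06,1],[0.28,0,0,0,-0.005,-0.065,1],[0.28,0,0,0,-0.005,-0.065,1],[0.28,0,0,0,-0.005,-0.065,1]]
  ]
}}

```text
clock: 20.58
tool_pos: [0.5224, 0.2495, 0.0631]
eef_rot: [-0.666, 0.045, -0.051, 0.743]
contact_force: [0.3, 7.1, 1.0]
opening: 0.519
```

```bash
cat >> h.py <<'E'
def blk(ref=(.523,.2542,.0623),L=.0463,g=0):
    where()
    s=get_state(); M=Ro.from_quat(s['eef_rot']).as_matrix(); p=np.array(s['tool_pos'])
    foot=p+M[:,1]*L; f0=np.array(ref)-[0,0,L]; d=foot-f0
    v=np.array([.134,.991,0]);u=np.array([.991,-.134,0])
    th=np.arcsin(M[2,2]); print('tilt deg',np.rad2deg(th).round(2),'foot lat mm',(d@v*1e3).round(2),'foot x mm',(d@u*1e3).round(2),'foot h mm',(d[2]*1e3).round(2),'+y end',((d[2]+.023*np.sin(th))*1e3).round(2),'-y end',((d[2]-.023*np.sin(th))*1e3).round(2),'pitch',np.rad2deg(np.arcsin(M[2,0])).round(2))
E
python3 - <<'E'
from h import *
blk(); snap('scene','s6.png'); snap('wrist','w22.png')
i=cv2.imread('pics/s6.png');cv2.imwrite('pics/c22.png',cv2.resize(i[100:270,260:420],None,fx=4,fy=3.5,interpolation=cv2.INTER_CUBIC))
E
```

```text
t 20.58 p [0.5224 0.2495 0.0631] z-heading 82.27 tilt y [ 0.016  0.108 -0.994] F [0.33 7.06 1.01] M [ 0.97  0.09 -0.02] open 0.519 q [-0.3   0.91 -0.3   1.88  0.45  0.33  0.53]
tilt deg 6.27 foot lat mm 0.35 foot x mm 0.05 foot h mm 1.07 +y end 3.58 -y end -1.44 pitch 0.06
```

View pics/c22.png

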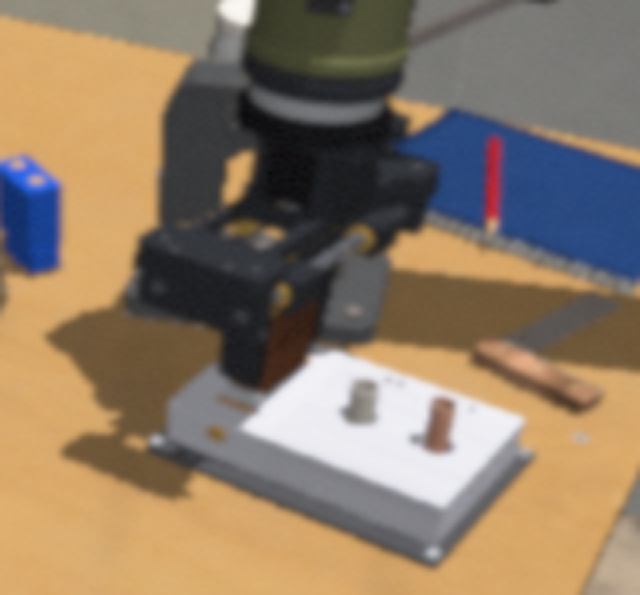

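View pics/w22.png

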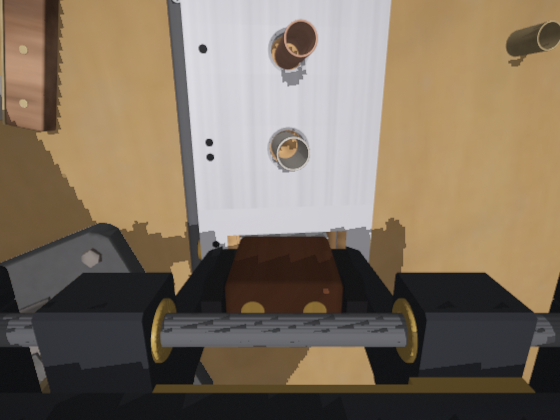

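{"api": "send_rows", "payload": {
  "motion": [
    [[-0.5,0,0,0,-0.02,0.115,1],[-0.55,0,0,0,-0.025,0.127,1],[-0.55,0,0,0,-0.025,0.127,1],[-0.55,0,0,0,-0.025,0.127,1],[-0.5,0,0,0,-0.025,0.115,1]]
  ]
}}

```text
clock: 21.1
tool_pos: [0.5236, 0.2569, 0.0647]
eef_rot: [0.744, -0.052, 0.046, -0.664]
contact_force: [0.2, -2.7, -4.1]
opening: 0.518
```

Run:
```python
from h import *
blk(); snap('scene','s7.png')
i=cv2.imread('pics/s7.png');cv2.imwrite('pics/c23.png',cv2.resize(i[100:270,260:420],None,fx=4,fy=3.5,interpolation=cv2.INTER_CUBIC))
```

```text
t 21.1 p [0.5236 0.2569 0.0647] z-heading 82.09 tilt y [-0.016 -0.112 -0.994] F [ 0.22 -2.73 -4.14] M [ 0.26 -0.26 -0.05] open 0.518 q [-0.47  0.93 -0.19  1.75  0.44  0.59  0.46]
tilt deg -6.5 foot lat mm -2.49 foot x mm 0.18 foot h mm 2.71 +y end 0.11 -y end 5.32 pitch -0.04
```

View pics/c23.png

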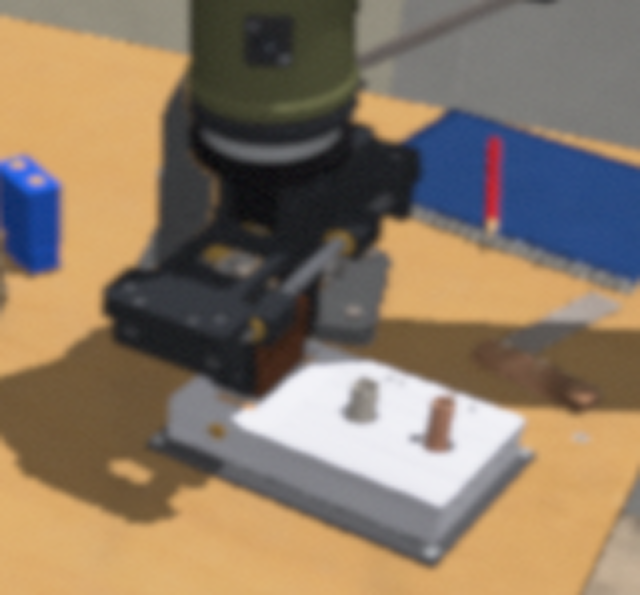

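{"api": "send_rows", "payload": {
  "motion": [
    [[0,0,0,0,0,0,1],[0.65,0,0,0,-0.03,-0.12,1],[0.68,0,0,0,-0.03,-0.125,1],[0.68,0,0,0,-0.03,-0.125,1],[0.65,0,0,0,-0.03,-0.12,1]]
  ]
}}

```text
clock: 21.57
tool_pos: [0.5216, 0.2497, 0.0675]
eef_rot: [-0.666, 0.046, -0.05, 0.743]
contact_force: [0.8, 2.9, -7.7]
opening: 0.518
```

Run:
```python
from h import *
blk(); snap('scene','s8.png');blk()
```

```text
t 21.57 p [0.5216 0.2497 0.0675] z-heading 82.2 tilt y [ 0.014  0.108 -0.994] F [ 0.82  2.85 -7.74] M [-0.12 -0.07 -0.06] open 0.518 q [-0.3   0.9  -0.3   1.88  0.44  0.34  0.54]
tilt deg 6.22 foot lat mm 0.32 foot x mm -0.84 foot h mm 5.49 +y end 7.98 -y end 3.0 pitch -0.05
t 21.62 p [0.5219 0.2473 0.0674] z-heading 81.96 tilt y [ 0.014  0.109 -0.994] F [-0.58  2.86 -7.06] M [ 0.84  0.26 -0.05] open 0.517 q [-0.3   0.9  -0.3   1.89  0.44  0.34  0.54]
tilt deg 6.31 foot lat mm -1.91 foot x mm -0.18 foot h mm 5.4 +y end 7.93 -y end 2.87 pitch -0.07
```

Run:
```python
from h import *
i=cv2.imread('pics/s8.png');j=cv2.imread('pics/s5.png')
f=lambda a:cv2.resize(a[130:270,280:410],None,fx=3,fy=3,interpolation=cv2.INTER_CUBIC)
cv2.imwrite('pics/c24.png',np.hstack([f(j),f(i)]))
for n in 's5','s8':
    g=cv2.imread(f'pics/{n}.png'); h=cv2.cvtColor(g,cv2.COLOR_BGR2HSV)
```

```text
(no output)
```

View pics/c24.png

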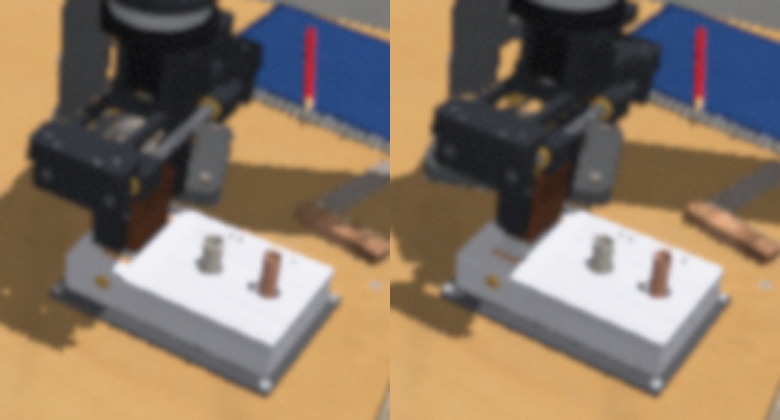

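{"api": "send_rows", "payload": {
  "motion": [
    [[-0.65,0,0,0,-0.015,0.12,1],[-0.68,0,0,0,-0.02,0.125,1],[-0.68,0,0,0,-0.02,0.125,1],[-0.65,0,0,0,-0.02,0.12,1],[0,0,0,0,0,0,1]]
  ]
}}

```text
clock: 22.03
tool_pos: [0.5231, 0.2578, 0.0693]
eef_rot: [0.745, -0.051, 0.045, -0.664]
contact_force: [-0.6, -3.2, 2.9]
opening: 0.516
```

Run:
```python
from h import *
blk(); snap('scene','s9.png');blk()
```

```text
t 22.03 p [0.5231 0.2578 0.0693] z-heading 82.21 tilt y [-0.017 -0.114 -0.993] F [-0.56 -3.15  2.93] M [-1.06  0.3  -0.42] open 0.516 q [-0.47  0.92 -0.19  1.75  0.43  0.6   0.46]
tilt deg -6.61 foot lat mm -1.78 foot x mm -0.48 foot h mm 7.29 +y end 4.64 -y end 9.94 pitch -0.06
t 22.08 p [0.5229 0.2574 0.0692] z-heading 82.13 tilt y [-0.017 -0.112 -0.994] F [-1.54 -1.78  3.34] M [-0.79  0.43 -0.41] open 0.515 q [-0.47  0.92 -0.2   1.75  0.43  0.6   0.46]
tilt deg -6.49 foot lat mm -2.12 foot x mm -0.55 foot h mm 7.2 +y end 4.6 -y end 9.81 pitch -0.07
```

{"api": "send_rows", "payload": {
  "motion": [
    [[0.65,0,0,0,-0.025,-0.12,1],[0.68,0,0,0,-0.03,-0.125,1],[0.68,0,0,0,-0.03,-0.125,1],[0.65,0,0,0,-0.025,-0.12,1],[0,0,0,0,0,0,1]]
  ]
}}

```text
clock: 22.5
tool_pos: [0.5225, 0.2491, 0.0726]
eef_rot: [-0.665, 0.046, -0.052, 0.743]
contact_force: [-1.1, 0.3, 6.8]
opening: 0.519
```

Run:
```python
from h import *
blk(); snap('scene','s10.png');blk()
i=cv2.imread('pics/s10.png');j=cv2.imread('pics/s5.png')
f=lambda a:cv2.resize(a[130:270,280:410],None,fx=3,fy=3,interpolation=cv2.INTER_CUBIC)
cv2.imwrite('pics/c25.png',np.hstack([f(j),f(i)]))
```

```text
t 22.5 p [0.5225 0.2491 0.0726] z-heading 82.03 tilt y [ 0.015  0.109 -0.994] F [-1.13  0.26  6.77] M [0.28 0.17 0.02] open 0.519 q [-0.3   0.89 -0.3   1.88  0.43  0.35  0.54]
tilt deg 6.32 foot lat mm 0.0 foot x mm 0.16 foot h mm 10.63 +y end 13.16 -y end 8.1 pitch 0.0
t 22.55 p [0.5225 0.2494 0.0728] z-heading 82.08 tilt y [ 0.015  0.106 -0.994] F [-1.69 -1.37  7.53] M [0.09 0.31 0.14] open 0.522 q [-0.3   0.89 -0.3   1.88  0.44  0.36  0.54]
tilt deg 6.17 foot lat mm 0.12 foot x mm 0.2 foot h mm 10.75 +y end 13.22 -y end 8.28 pitch 0.0
```

View pics/c25.png

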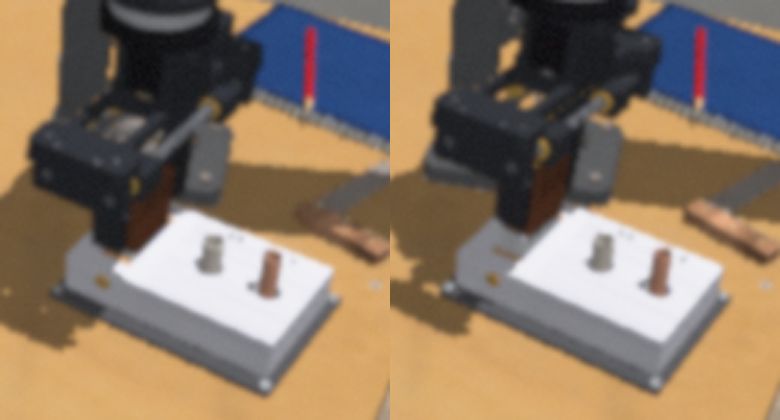

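{"api": "send_rows", "payload": {
  "motion": [
    [[-0.8,0,0,0,-1,0.22,1],[-0.5,0,0,0,-0.2,0.1,1],[0,0,0,0,0,0,1],[0,0,0,0,0,0,1],[0,0,0,0,0,0,1]]
  ]
}}

```text
clock: 22.97
tool_pos: [0.5226, 0.2526, 0.0956]
eef_rot: [0.706, -0.049, 0.048, -0.705]
contact_force: [-0.6, -0.5, -2.3]
opening: 0.515
```

Run:
```python
from h import *
blk(); snap('scene','s11.png');snap('wrist','w23.png');blk()
i=cv2.imread('pics/s11.png');j=cv2.imread('pics/s5.png')
f=lambda a:cv2.resize(a[130:270,280:410],None,fx=3,fy=3,interpolation=cv2.INTER_CUBIC)
cv2.imwrite('pics/c26.png',np.hstack([f(j),f(i)]))
```

```text
t 22.97 p [0.5226 0.2526 0.0956] z-heading 82.17 tilt y [-0.001 -0.001 -1.   ] F [-0.62 -0.47 -2.31] M [ 0.02  0.06 -0.04] open 0.515 q [-0.37  0.86 -0.27  1.82  0.42  0.52  0.51]
tilt deg -0.05 foot lat mm -1.67 foot x mm -0.25 foot h mm 33.29 +y end 33.27 -y end 33.31 pitch -0.05
t 23.07 p [0.5226 0.2523 0.0955] z-heading 82.13 tilt y [-0.001 -0.001 -1.   ] F [-0.25  0.11 -2.2 ] M [ 0.01 -0.02 -0.  ] open 0.518 q [-0.37  0.86 -0.27  1.82  0.42  0.52  0.51]
tilt deg -0.07 foot lat mm -1.95 foot x mm -0.17 foot h mm 33.2 +y end 33.17 -y end 33.23 pitch -0.07
```

View pics/c26.png

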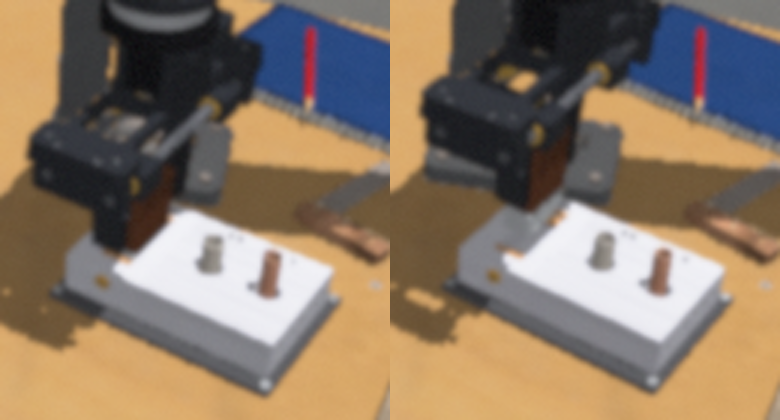

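View pics/w23.png

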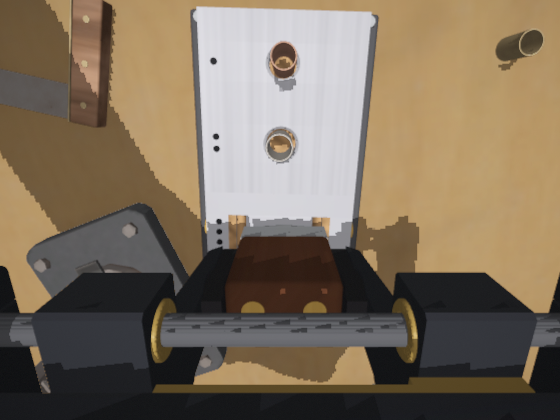

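Run:
```python
from h import *
snap('top','top2.png')
a=cv2.imread('pics/top2.png'); s=cv2.imread('pics/s11.png')
x=cv2.resize(a[215:320,285:365],None,fx=5,fy=5,interpolation=cv2.INTER_CUBIC)
y=cv2.resize(s[165:260,290:400],None,fx=3.6,fy=5.526,interpolation=cv2.INTER_CUBIC)
cv2.imwrite('pics/c27.png',np.hstack([x,y[:525]]))
# stand-foot screws compared: template match of near corner screw
for n in ('s4','s8','s10','s11'):
    im=cv2.imread(f'pics/{n}.png'); ref=cv2.imread('pics/s4.png')
    for nm,(u,v) in dict(near=(369,251),left=(303,227),right=(389,232)).items():
        tp=ref[v-7:v+7,u-7:u+7]; reg=im[v-14:v+14,u-14:u+14]
        r=cv2.matchTemplate(reg,tp,cv2.TM_CCOEFF_NORMED); _,mx,_,l=cv2.minMaxLoc(r); print(n,nm,l[0]-7,l[1]-7,round(mx,2),end=' | ')
    print()
```

```text
s4 near 0 0 1.0 | s4 left 0 0 1.0 | s4 right 0 0 1.0 | 
s8 near 0 0 0.98 | s8 left 2 1 0.84 | s8 right 0 0 1.0 | 
s10 near 0 -1 0.98 | s10 left 1 0 0.88 | s10 right 0 -1 1.0 | 
s11 near -1 -1 0.97 | s11 left 1 -2 0.94 | s11 right 0 0 0.99 |
```

View pics/c27.png

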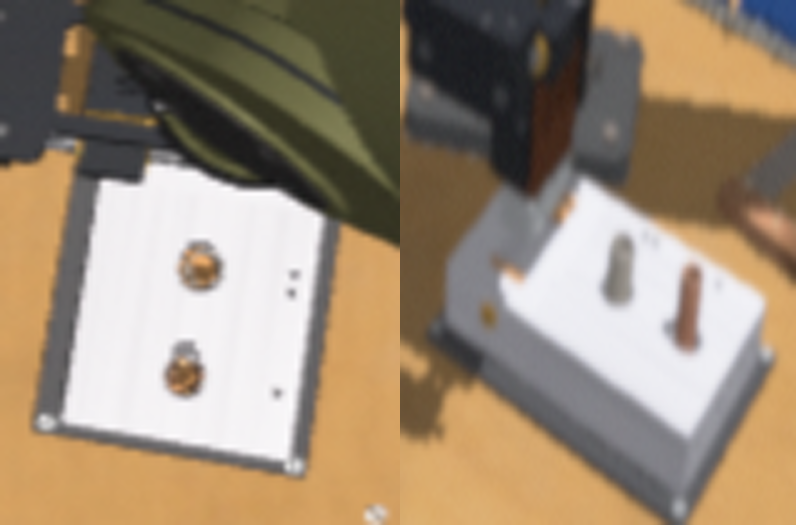

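Run:
```python
from h import *
i,K,R,t=snap('wrist','w24.png'); 
a=onz((283,64),.036,K,R,t);b=onz((281,146),.036,K,R,t);u=(b-a)/np.linalg.norm(b-a)
print(a,b,np.linalg.norm(b-a),'yaw',np.rad2deg(np.arctan2(u[1],u[0])),'seat',b+.056*u)
print('silver top',onz((279.5,147.5),.058,K,R,t),'copper top',onz((284,56),.067,K,R,t))
T=snap('top'); print('top view: p2~',onz((325.0,268.5),.058,*T[1:]),'p1~',onz((321.6,290.3),.067,*T[1:]))
blk()
c=cv2.imread('pics/w24.png');cv2.imwrite('pics/c28.png',cv2.resize(c[20:270,180:390],None,fx=2.4,fy=2.4,interpolation=cv2.INTER_CUBIC))
```

```text
[0.42486558 0.26481769 0.036     ] [0.46876204 0.25748012 0.036     ] 0.044505494884734015 yaw -9.489614614649271 seat [0.52399571 0.24824747 0.036     ]
silver top [0.46699993 0.25716383 0.058     ] copper top [0.42528801 0.26534979 0.067     ]
top view: p2~ [0.46608569 0.2591895  0.058     ] p1~ [0.42352609 0.26707465 0.067     ]
t 23.22 p [0.5228 0.2532 0.0959] z-heading 82.16 tilt y [-0.001 -0.    -1.   ] F [-1.01  0.39 -1.9 ] M [ 0.03 -0.08 -0.  ] open 0.518 q [-0.38  0.86 -0.27  1.81  0.42  0.52  0.51]
tilt deg -0.03 foot lat mm -1.07 foot x mm -0.06 foot h mm 33.55 +y end 33.54 -y end 33.56 pitch -0.04
```

View pics/c28.png

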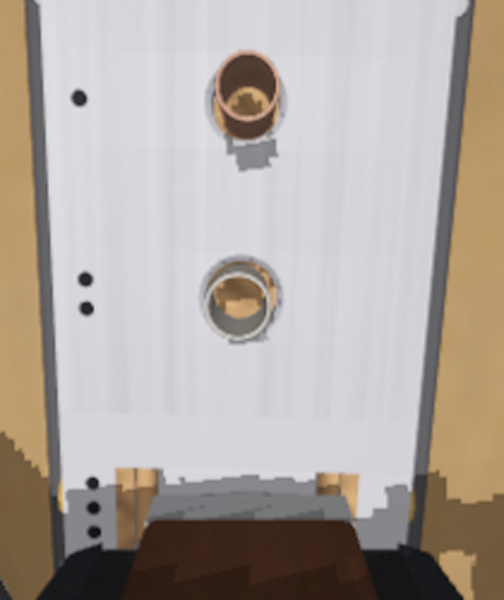

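Run:
```python
from h import *
print(job.finish_job())
```

```text
the job is handed in; nothing more can be done
None
```

The job is done and handed in at about 23 s of the 67 s; no verdict comes back. The copper blank stands in pocket 1 and the silver one in pocket 2. The block was gripped across its y ends, rocked about ±6° over five swings to walk it up, then freed with one quick levelling lift. I left the brass blank alone and it looked unmoved in the pictures, but I did not re-measure it.

**Last checks that agree:**
- Both blanks look seated and upright, with their tops within about 3 mm of the pocket centres.
- The block is held upright, under 0.1° by the tool pose. Its foot is about 13.5 mm above the stand's top and about 5 mm from the seat's centre, and it touches nothing else: the wrist feels about 2 N, close to its own weight.
- The stand looks flat on the bench in the scene and wrist views.

**What disagreed or was less certain:**
- The stand shifted about 3 to 5 mm and turned about 1 to 2° during the rocking. The cameras differ by roughly 2 mm on where it is now.
- At the last swing the upward force stayed near 7 N, so one end had probably already left its cork. The final lift was made fast for that reason, and I could not see the stand during it.

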